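Set up the drive-copying station

TASK

Set up the copying station: find the drive dock whose flange holes match the studs of the heavy steel base standing on the desk, seat it flat on that base, then slide every drive that is lying on the desk fully home into a bay of that dock, and finally press the green start button all the way down. Leave the two docks that do not fit standing on the desk, and leave the other things on the desk where they are.

Things in the scene. Friction and masses are not known exactly. Their poses are not given: they have to be found in the camera images.
- plate_a: dark steel base, 6 kg, stays put; 74 (x) x 160 (y) x 18 mm high; only one of the three bases is present (others None). Steel studs 6 mm thick, 17 mm tall with conical tips stand on its top at (x, y) mm = (-24, 68), (24, 68), (0, -68). Origin: centre of underside, on the desk; +x points away from the robot, yaw within 0.25 rad. A seated dock has the same x, y, yaw, its underside 18 mm up
- plate_b: dark steel base, 6 kg, stays put; 74 (x) x 160 (y) x 18 mm high; only one of the three bases is present (others None). Steel studs 6 mm thick, 17 mm tall with conical tips stand on its top at (x, y) mm = (-24, 68), (24, 68), (-24, -68). Origin: centre of underside, on the desk; +x points away from the robot, yaw within 0.25 rad. A seated dock has the same x, y, yaw, its underside 18 mm up
- plate_c: dark steel base, 6 kg, stays put; 74 (x) x 160 (y) x 18 mm high; only one of the three bases is present (others None). Steel studs 6 mm thick, 17 mm tall with conical tips stand on its top at (x, y) mm = (-24, 68), (0, 68), (24, -68). Origin: centre of underside, on the desk; +x points away from the robot, yaw within 0.25 rad. A seated dock has the same x, y, yaw, its underside 18 mm up
- dock_blue: blue loose drive dock, 0.35 kg. Aluminium flange 70 (x) x 156 (y) x 8 mm, 9 mm bolt holes at (x, y) mm = (-24, 68), (24, 68), (0, -68). On it a blue housing 116 wide, top at z 28, with 4 bays open to -x (front at x -35): each 24 wide, z 11 to 24, end stop at x 31, centred at y -42, -14, 14, 42. Black grip rib on the roof, 14 (x) x 48 (y), z 28 to 60, at x = y = 0. Origin: centre of underside
- dock_grey: grey loose drive dock, 0.35 kg. Aluminium flange 70 (x) x 156 (y) x 8 mm, 9 mm bolt holes at (x, y) mm = (-24, 68), (24, 68), (-24, -68). On it a grey housing 116 wide, top at z 28, with 4 bays open to -x (front at x -35): each 24 wide, z 11 to 24, end stop at x 31, centred at y -42, -14, 14, 42. Black grip rib on the roof, 14 (x) x 48 (y), z 28 to 60, at x = y = 0. Origin: centre of underside
- dock_green: green loose drive dock, 0.35 kg. Aluminium flange 70 (x) x 156 (y) x 8 mm, 9 mm bolt holes at (x, y) mm = (-24, 68), (0, 68), (24, -68). On it a green housing 116 wide, top at z 28, with 4 bays open to -x (front at x -35): each 24 wide, z 11 to 24, end stop at x 31, centred at y -42, -14, 14, 42. Black grip rib on the roof, 14 (x) x 48 (y), z 28 to 60, at x = y = 0. Origin: centre of underside
- drive_red: storage drive, flat slab 74 (x) x 20 (y) x 10 mm, 60 g, aluminium with red bands at both ends and a black label; both ends and faces alike, either end may go in first. Origin: centre of underside. May be absent (None). Home in a bay it stands out 8 mm in front of the dock, its centre at x -6 mm in the dock frame, underside 11 mm above the dock underside
- drive_yellow: storage drive, flat slab 74 (x) x 20 (y) x 10 mm, 60 g, aluminium with yellow bands at both ends and a black label; both ends and faces alike, either end may go in first. Origin: centre of underside. May be absent (None). Home in a bay it stands out 8 mm in front of the dock, its centre at x -6 mm in the dock frame, underside 11 mm above the dock underside
- drive_white: storage drive, flat slab 74 (x) x 20 (y) x 10 mm, 60 g, aluminium with white bands at both ends and a black label; both ends and faces alike, either end may go in first. Origin: centre of underside. May be absent (None). Home in a bay it stands out 8 mm in front of the dock, its centre at x -6 mm in the dock frame, underside 11 mm above the dock underside
- drive_blue: storage drive, flat slab 74 (x) x 20 (y) x 10 mm, 60 g, aluminium with blue bands at both ends and a black label; both ends and faces alike, either end may go in first. Origin: centre of underside. May be absent (None). Home in a bay it stands out 8 mm in front of the dock, its centre at x -6 mm in the dock frame, underside 11 mm above the dock underside
- start_top (a point): centre of the top face of the green round push button (28 mm across) on a fixed grey control box, 50 x 50 x 14 mm; the button is pressed straight down
- start (a joint): travel of the green button in m: 0 released, 0.006 fully down; it springs back; fully down takes about 5 N
- eraser: bystander: eraser 48 x 23 x 13 mm with a blue-grey sleeve; origin: centre of its underside
- pen: bystander: red pen 145 mm long, 12 mm thick; origin: middle of its underside
Things that resemble listed ones, but are neither listed nor needed, are in the scene too. Leave any orange look-alike of the drive_red alone.

How it is judged (in metres and radians):
On the way, in this order (a step that is already met when the one before it is completed fails the run):
1. the dock that fits is seated on the base (horizontal distance between dock_blue and plate_a below 0.005 m and z of dock_blue in the frame of plate_a between 0.016 and 0.0205 m and angle between the x axis of dock_blue and the x axis of plate_a, either way round below 0.07 rad and horizontal distance between dock_grey and plate_b below 0.005 m and z of dock_grey in the frame of plate_b between 0.016 and 0.0205 m and angle between the x axis of dock_grey and the x axis of plate_b, either way round below 0.07 rad and horizontal distance between dock_green and plate_c below 0.005 m and z of dock_green in the frame of plate_c between 0.016 and 0.0205 m and angle between the x axis of dock_green and the x axis of plate_c, either way round below 0.07 rad), for 0.2 s.
2. every drive is home in a bay of the seated dock (all of step 1 and x of drive_red in the frame of plate_a between -0.011 and 0.002 m and y of drive_red in the frame of plate_a between -0.048 and 0.048 m and z of drive_red in the frame of plate_a between 0.022 and 0.043 m and angle between the x axis of each of drive_red, drive_yellow, drive_white, drive_blue and the x axis of plate_a, either way round below 0.15 rad and x of drive_yellow in the frame of plate_a between -0.011 and 0.002 m and y of drive_yellow in the frame of plate_a between -0.048 and 0.048 m and z of drive_yellow in the frame of plate_a between 0.022 and 0.043 m and x of drive_white in the frame of plate_a between -0.011 and 0.002 m and y of drive_white in the frame of plate_a between -0.048 and 0.048 m and z of drive_white in the frame of plate_a between 0.022 and 0.043 m and x of drive_blue in the frame of plate_a between -0.011 and 0.002 m and y of drive_blue in the frame of plate_a between -0.048 and 0.048 m and z of drive_blue in the frame of plate_a between 0.022 and 0.043 m and x of drive_red in the frame of plate_b between -0.011 and 0.002 m and y of drive_red in the frame of plate_b between -0.048 and 0.048 m and z of drive_red in the frame of plate_b between 0.022 and 0.043 m and angle between the x axis of each of drive_red, drive_yellow, drive_white, drive_blue and the x axis of plate_b, either way round below 0.15 rad and x of drive_yellow in the frame of plate_b between -0.011 and 0.002 m and y of drive_yellow in the frame of plate_b between -0.048 and 0.048 m and z of drive_yellow in the frame of plate_b between 0.022 and 0.043 m and x of drive_white in the frame of plate_b between -0.011 and 0.002 m and y of drive_white in the frame of plate_b between -0.048 and 0.048 m and z of drive_white in the frame of plate_b between 0.022 and 0.043 m and x of drive_blue in the frame of plate_b between -0.011 and 0.002 m and y of drive_blue in the frame of plate_b between -0.048 and 0.048 m and z of drive_blue in the frame of plate_b between 0.022 and 0.043 m and x of drive_red in the frame of plate_c between -0.011 and 0.002 m and y of drive_red in the frame of plate_c between -0.048 and 0.048 m and z of drive_red in the frame of plate_c between 0.022 and 0.043 m and angle between the x axis of each of drive_red, drive_yellow, drive_white, drive_blue and the x axis of plate_c, either way round below 0.15 rad and x of drive_yellow in the frame of plate_c between -0.011 and 0.002 m and y of drive_yellow in the frame of plate_c between -0.048 and 0.048 m and z of drive_yellow in the frame of plate_c between 0.022 and 0.043 m and x of drive_white in the frame of plate_c between -0.011 and 0.002 m and y of drive_white in the frame of plate_c between -0.048 and 0.048 m and z of drive_white in the frame of plate_c between 0.022 and 0.043 m and x of drive_blue in the frame of plate_c between -0.011 and 0.002 m and y of drive_blue in the frame of plate_c between -0.048 and 0.048 m and z of drive_blue in the frame of plate_c between 0.022 and 0.043 m), for 0.2 s.
3. the green button is pressed fully down (value of joint start above 0.0045 m), for 0.05 s.
At the end, for the whole second after the job is handed in: The matching dock is flat on the base (within 5 mm and 4 degrees, flange down on the base), every drive present is home in one of its bays (within 5 mm of the stop), the two other docks stand on the desk, the button has been pressed after that and is released, and all is at rest (all of step 2 and z of dock_grey in the frame of plate_a between -0.004 and 0.006 m and z of dock_green in the frame of plate_a between -0.004 and 0.006 m and z of dock_blue in the frame of plate_b between -0.004 and 0.006 m and z of dock_green in the frame of plate_b between -0.004 and 0.006 m and z of dock_blue in the frame of plate_c between -0.004 and 0.006 m and z of dock_grey in the frame of plate_c between -0.004 and 0.006 m and linear speed of each of drive_red, drive_yellow, drive_white, drive_blue, dock_blue, dock_grey, dock_green below 0.02 m/s and value of joint start below 0.002 m); the robot touches nothing.
It fails at once if a bystander (eraser, pen) is moved by more than 4 cm (distance of any of eraser, pen from where it was at the start of the episode above 0.04 m).
Of plate_a, plate_b, plate_c only 1 to 1 are there at a start; the rules pass over those that are not, and their reading is None.
Of drive_red, drive_yellow, drive_white, drive_blue only 3 to 4 are there at a start; the rules pass over those that are not, and their reading is None.
At some moment in a run one of dock_blue, dock_grey, dock_green, drive_red, drive_yellow, drive_white, drive_blue may be knocked a few centimetres aside while the robot is not near it.
Once in a run the grip may slacken for a moment while it holds something.
It also fails if it takes over 210 s, if anything falls off the work surface, if the arm or the gripper's body presses on something with over 40 N, if the wrist force passes 120 N, or if a joint passes its speed limit or range.

ROBOT

A 6-joint arm with a two-finger parallel gripper is mounted at the origin on the work surface; the furniture and walls round the work are solid. World frame = base frame: x ahead of the robot, y to its left, z up, the work surface at z = 0. Lengths are in m, angles in degrees, forces in N, time in s.
With the tool pointing down it reaches from about 0.375 to 0.9 m from the base axis. Payload 3.1 kg.
Tool frame: the origin (TCP) lies at the very end of the fingers, on their centre line; the grasp point (between the pads) lies 19 mm behind it (bot.hold_point_z is the z of the grasp point in the tool frame, in m); z points along the fingers, y is the line along which they close (so a half turn about z gives the same grasp; the last joint's range is limited). The gripper opens to 87 mm and grips with 3 to 60 N. Pads are 19 mm wide; open, the fingers measure 117 mm over their backs; the gripper's body (75 mm by 190 mm) begins 51 mm behind the grasp point.
Start: joints at [-80.185, 30.224, 82.088, -0, 67.689, -10.227], TCP at [0.214, -0.587, 0.223] pointing down, gripper open.
Joint ranges: [-176.69, 176.69], [-43.24, 126.21], [12.49, 139.97], [-82, 262], [0, 151.66], [-163.58, 163.58]. Speed limits (degrees/s): [159.86, 159.86, 180, 180, 180, 180].

INTERFACE

Orientations are given as a 3x3 rotation matrix whose columns are the frame's x, y, z axes.
In Python, from rig import bot, capture, camera_model gives the robot as it stands.
- The arm moves only by the tool apply_moves, never from a script. Its argument "plan" is text: rows parted by semicolons, each of 6 numbers parted by spaces: the shift along the tool's x, y, z in units of 0.05 m (1.0 is 0.05 m), then the turn, a rotation vector about the tool's x, y, z in units of 360 degrees (1.0 is 360 degrees). In form: dx dy dz ax ay az; .... A call has 1 to 10 rows; each row shifts and turns the commanded pose from where the row before left it, along the tool's axes as they then stand; what a row does not reach is not made up. A row lasts 1/12 s, in which the tool goes at most 41.7 mm and 7.16 degrees, less where a joint would pass 70% of its speed; a pose out of reach is approached as far as the arm can. A call with a number of a shift or a turn outside -1 to 1 is refused whole. A call with a gripper value outside its range is refused whole. "gripper" is the gripper command: -1 is shut, 1 is fully open, values between are in proportion, set as the call begins (left out, the last holds). The fingers move at their own pace and stop on an object; the grip force is fixed at half the most. Time passes only in rows, so rows that do not move let the fingers close. It gives the time, the measured TCP pose, the force, the opening and the grip force at its end, in the units of the state.
- bot.read_state(): the state, without advancing time (a new reading comes with each control period).
- capture(name): name is "scene" or "top" or "wrist"; returns the picture (480x640x3 uint8, red, green, blue); there is no depth.
- camera_model(name): a dict with "vertical_fov" (degrees; the focal length in pixels is half the picture's height over the tangent of half this angle, whatever the lens; pixels are square), "cx", "cy" (the principal point, pixels), "dist" ([k1, k2, p1, p2, k3] as OpenCV has them; the pictures are not rectified), "position" and "rotation" of the camera in the world; the wrist camera has in their place "hand_eye" (4x4, takes a point from camera to tool coordinates, whose origin is the TCP and whose axes are the flange's). Camera axes: x right, y down, z forward; pixel columns grow to the right and rows downward; lengths in m; the calibration is good to about 2 mm. A picture is of the moment at which its call begins: read the wrist's pose just before it. camera_model takes no time and is no camera call.
- bot.hand_in(): hands the job in; it is judged then, once.
The state is a dict: "time_s": time; "joint_positions": joint angles; "qvel": joint speeds; "tau": joint torques, N m; "position": TCP position; "tcp_rot": TCP orientation; "force": force on the tool from outside, world axes, zero at the start; "moment": the same for the moment, N m; "opening": opening from 0.0 (shut) to 1.0 (fully open); "grasp_force": force on a finger pad.
Only numpy, scipy, OpenCV 4.12 (cv2) and the standard library are available. Lean on these libraries where they do the work, as an engineer would, in place of code of your own. Each camera call takes 0.05 s, during which the arm holds its last target. There are 200 camera calls.

## Working session

There is one attempt and no reset: what is moved stays moved. The work goes in short steps, Python scripts to look and compute and a tool call to move; the robot and the scene stay as the last step left them, time stands still between calls to the robot, and variables do not carry over. Pictures are saved under pics/ and viewed, at most 14 in all, crops included, and the job is handed in when it is done.

Besides the shell and the picture viewer there is one more tool, called as name(argument=value, ...) on one line, values as JSON. apply_moves: Moves the arm, as the interface text tells. Its arguments: {"type":"object","properties":{"plan":{"type":"string"},"gripper":{"type":"number"}},"required":["plan"]}

```bash
ls; mkdir -p pics; python3 - <<'E'
from rig import bot,capture,camera_model
import cv2
s=bot.read_state();print({k:s[k] for k in('time_s','position','tcp_rot','opening')},bot.hold_point_z)
for n in("scene","top","wrist"):
    cv2.imwrite(f"pics/{n}0.png",capture(n)[:,:,::-1]);print(n,camera_model(n))
E
```

```text
pics
{'time_s': 0.0, 'position': array([ 0.21409923, -0.58640884,  0.22157808]), 'tcp_rot': array([[ 9.39454249e-01,  3.42674174e-01, -3.53844540e-04],
       [ 3.42674122e-01, -9.39451898e-01,  2.13958383e-03],
       [ 4.00760195e-04, -2.13129448e-03, -9.99997648e-01]]), 'opening': 0.9980267677686485} -0.0187
scene {'vertical_fov': 50.190935325659936, 'cx': 322.30502695383717, 'cy': 243.38544059490474, 'dist': array([0.01282321, 0.        , 0.        , 0.        , 0.        ]), 'position': array([ 0.93815912, -0.60860723,  0.7260731 ]), 'rotation': array([[ 0.80590282,  0.40004522, -0.43644527],
       [ 0.59204522, -0.54673854,  0.59208059],
       [-0.00176244, -0.73555475, -0.67746299]])}
top {'vertical_fov': 53.21541330784099, 'cx': 330.8610557864515, 'cy': 240.6456133816372, 'dist': array([-0.01183568,  0.        ,  0.        ,  0.        ,  0.        ]), 'position': array([ 0.31340357, -0.0333199 ,  1.03710191]), 'rotation': array([[-0.13331716, -0.96716575,  0.21637226],
       [-0.99106778,  0.13083752, -0.02581093],
       [-0.00334617, -0.21788062, -0.97596969]])}
wrist {'vertical_fov': 62.63253814255859, 'cx': 316.1505912616854, 'cy': 238.43787722358675, 'dist': array([0.02923954, 0.        , 0.        , 0.        , 0.        ]), 'hand_eye': array([[-2.51030207e-04, -9.64749705e-01, -2.63169042e-01,
         7.13625378e-02],
       [ 9.99999968e-01, -2.46190283e-04, -5.13669712e-05,
         2.51490008e-04],
       [-1.52333905e-05, -2.63169046e-01,  9.64749736e-01,
        -1.62520223e-01],
       [ 0.00000000e+00,  0.00000000e+00,  0.00000000e+00,
         1.00000000e+00]])}
```

View pics/top0.png

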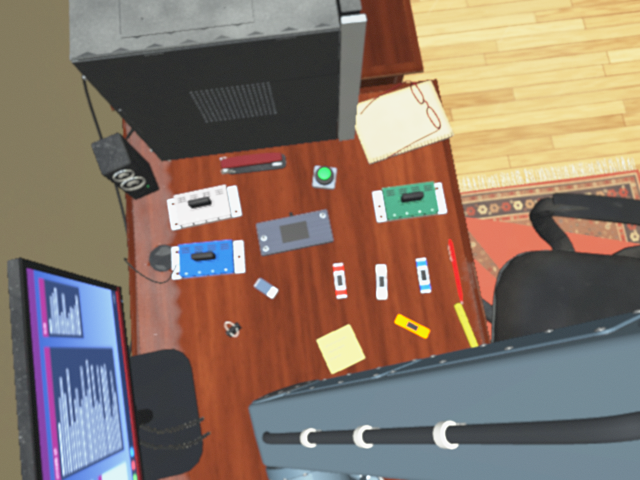

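View pics/scene0.png

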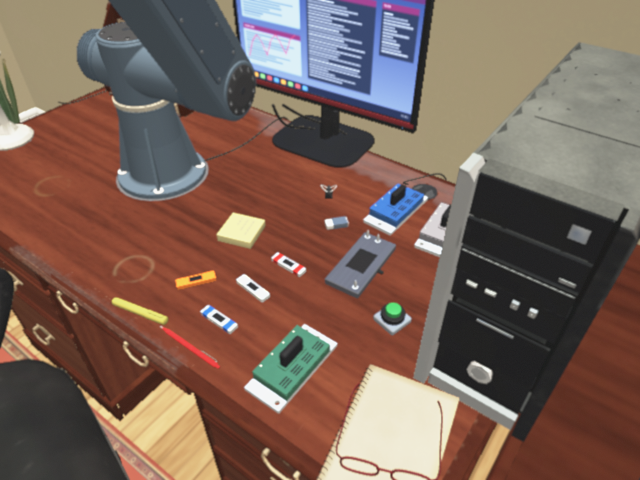

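Top view: base (295,232). Docks: white/grey (204,207), blue (208,258), green (409,201). Drives: red (340,281), white (381,281), blue (423,275). The body at (412,326) is an orange look-alike; button at (324,176). Next I confirm studs and holes in one enlarged crop.

```bash
cat > h.py <<'E'
import numpy as np,cv2
from rig import bot,capture,camera_model
def cam(n,s=None):
    m=camera_model(n);f=240/np.tan(np.radians(m['vertical_fov']/2))
    K=np.array([[f,0,m['cx']],[0,f,m['cy']],[0,0,1.]])
    if n=='wrist':
        s=s or bot.read_state();T=np.eye(4);T[:3,:3]=s['tcp_rot'];T[:3,3]=s['position'];T=T@m['hand_eye'];R,p=T[:3,:3],T[:3,3]
    else: R,p=m['rotation'],m['position']
    return K,np.array(m['dist']),R,p
def px2w(c,uv,z):
    K,d,R,p=c;u=cv2.undistortPoints(np.array(uv,float).reshape(-1,1,2),K,d)[:,0]
    r=np.c_[u,np.ones(len(u))]@R.T
    return p+r*((z-p[2])/r[:,2])[:,None]
def w2px(c,P):
    K,d,R,p=c
    return cv2.projectPoints(np.array(P,float).reshape(-1,3),cv2.Rodrigues(R.T)[0],-R.T@p,K,d)[0][:,0]
def mask(im,lo,hi):
    return cv2.inRange(cv2.cvtColor(im,cv2.COLOR_RGB2HSV),lo,hi)
E
python3 - <<'E'
from h import *
a=cv2.imread('pics/top0.png');b=cv2.imread('pics/scene0.png')
t=np.vstack([cv2.resize(a[150:290,160:460],(800,373),interpolation=2),np.hstack([cv2.resize(a[255:345,310:440],(325,225),interpolation=2),cv2.resize(b[210:300,310:500],(475,225),interpolation=2)])])
cv2.imwrite('pics/crop.png',t)
c=cam('top')
for n,uv,z in[('base',(295,232),.018),('blue',(208,258),.02),('grey',(204,207),.02),('green',(409,201),.02),('red',(340,281),.01),('white',(381,281),.01),('dblue',(423,275),.01),('or',(412,326),.01),('btn',(324,174),.02),('eraser',(265,288),.01)]:print(n,px2w(c,uv,z)[0].round(3))
E
```

```text
base [0.569 0.015 0.018]
blue [0.536 0.208 0.02 ]
grey [0.652 0.208 0.02 ]
green [ 0.605 -0.244  0.02 ]
red [ 0.45  -0.068  0.01 ]
white [ 0.438 -0.156  0.01 ]
dblue [ 0.439 -0.248  0.01 ]
or [ 0.335 -0.206  0.01 ]
btn [ 0.693 -0.065  0.02 ]
eraser [0.457 0.094 0.01 ]
```

View pics/crop.png

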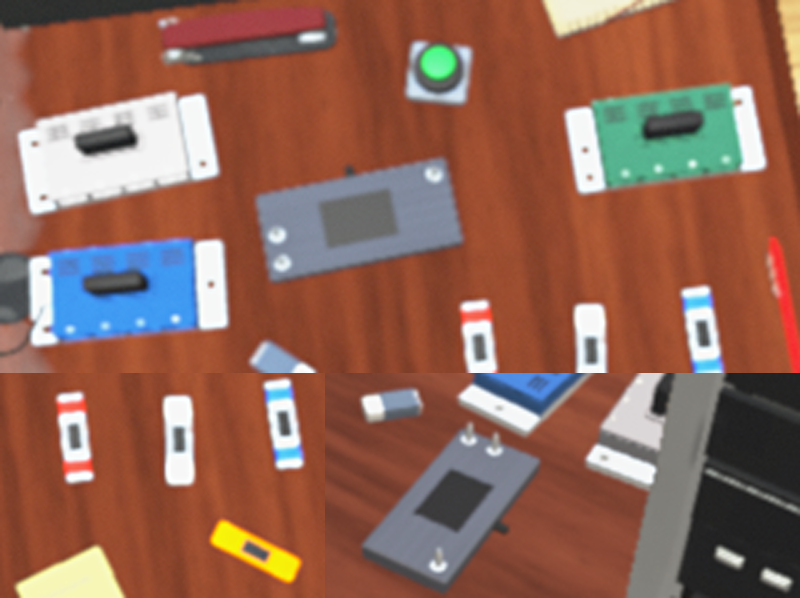

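The base has two studs at the +y end, at crop (277,235) mid and (282,262) near, plus one at the far −y corner (433,173), so it is plate_c. The green dock's holes match: (586,150), (587,178) and far (741,103). The drives present are red, white and blue. The one at crop (255,552) is solid orange, so I leave it.

apply_moves(plan="0.474 -0.221 -0.03 0 0 0;0.474 -0.221 -0.03 0 0 0;0.474 -0.221 -0.03 0 0 0;0.474 -0.221 -0.03 0 0 0;0.474 -0.221 -0.03 0 0 0;0.474 -0.221 -0.03 0 0 0;0.474 -0.221 -0.03 0 0 0;0.474 -0.221 -0.03 0 0 0;0.474 -0.221 -0.03 0 0 0;0.474 -0.221 -0.03 0 0 0", gripper=1)

```text
time_s: 0.98
position: [0.3996, -0.4009, 0.2374]
tcp_rot: [[0.939, 0.343, -0.0], [0.343, -0.939, 0.001], [-0.0, -0.001, -1.0]]
force: [-0.1, 0.7, -0.1]
opening: 0.999
grasp_force: 0.0
```

apply_moves(plan="0.474 -0.221 -0.03 0 0 0;0.474 -0.221 -0.03 0 0 0;0.474 -0.221 -0.03 0 0 0;0.474 -0.221 -0.03 0 0 0;0.474 -0.221 -0.03 0 0 0;0.474 -0.221 -0.03 0 0 0;0.474 -0.221 -0.03 0 0 0;0.474 -0.221 -0.03 0 0 0;0.474 -0.221 -0.03 0 0 0;0.474 -0.221 -0.03 0 0 0")

```text
time_s: 1.82
position: [0.5843, -0.2159, 0.2523]
tcp_rot: [[0.939, 0.343, -0.001], [0.343, -0.939, 0.0], [-0.001, -0.001, -1.0]]
force: [-0.5, -0.1, 0.1]
opening: 1.0
grasp_force: 0.0
```

apply_moves(plan="0 0 0 0 0 -0.0194;0 0 0 0 0 -0.0194;0 0 0 0 0 -0.0194;0 0 0 0 0 -0.0194;0 0 0 0 0 -0.0194;0 0 0 0 0 -0.0194;0 0 0 0 0 -0.0194;0 0 0 0 0 -0.0194;0 0 0 0 0 -0.0194;0 0 0 0 0 -0.0194")

```text
time_s: 2.65
position: [0.5835, -0.2169, 0.2521]
tcp_rot: [[-0.004, 1.0, -0.001], [1.0, 0.004, 0.001], [0.001, -0.001, -1.0]]
force: [0.1, -0.5, 0.4]
opening: 1.001
grasp_force: 0.0
```

```bash
python3 - <<'E'
from h import *
s=bot.read_state();print(s['time_s'],s['position'],s['tcp_rot'].round(3).tolist())
cv2.imwrite('pics/w1.png',capture('wrist')[:,:,::-1])
np.save('w1.npy',{k:s[k] for k in s},allow_pickle=True)
E
```

```text
2.65 [ 0.58347625 -0.21686641  0.25208577] [[-0.004, 1.0, -0.001], [1.0, 0.004, 0.001], [0.001, -0.001, -1.0]]
```

View pics/w1.png

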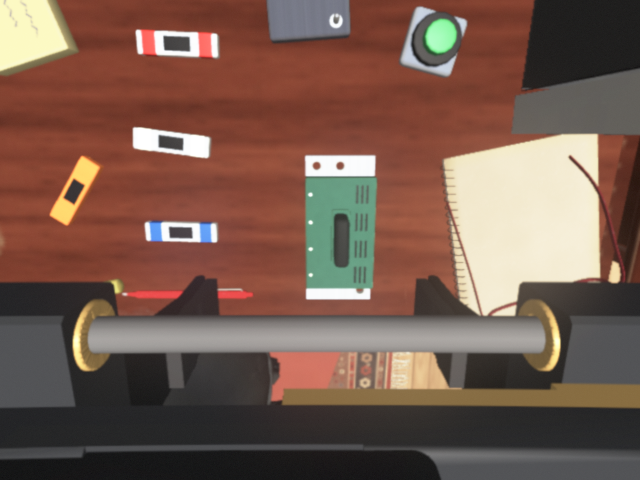

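Wrist view: green dock, flange far-end corners (306,156) and (376,156), near end (306,299) and (371,299), rib (341,240), holes (316,165), (340,165) and (360,290). Drives: red (177,43), white (172,143), blue (181,232). The orange one stays untouched at (75,190). Next I measure the dock and move +y to see the base.

```bash
python3 - <<'E'
from h import *
s=np.load('w1.npy',allow_pickle=True).item();c=cam('wrist',s)
im=cv2.imread('pics/w1.png')[:,:,::-1].copy()
m=mask(im,(60,80,40),(90,255,255));m[:, :290]=0;m[:,390:]=0;m[:120]=0
P=px2w(c,np.argwhere(m)[:,::-1],.028);r=cv2.minAreaRect((P[:,:2]*1000).astype(np.float32));print('roof',r)
W=px2w(c,[(306,156),(376,156),(371,299),(306,299)],.008);print((W*1000).round(1))
rib=px2w(c,[(341.5,213),(341.5,267)],.06);print('rib',rib.round(4))
h=px2w(c,[(316.5,165.5),(340,165.5),(360.5,290)],.008);print('holes',(h*1000).round(1))
print('btn',px2w(c,[(440,36)],.02)) 
for n,u in dict(red=[(137,43),(218,45)],white=[(134,138),(210,148)],blue=[(146,231),(217,233)]).items():
    w=px2w(c,u,.01);d=w[1]-w[0];print(n,w.mean(0).round(4),np.degrees(np.arctan2(d[1],d[0])).round(1),np.linalg.norm(d))
E
```

```text
roof ((607.0682983398438, -246.06427001953125), (67.04823303222656, 112.81380462646484), 0.20275571942329407)
[[ 572.5 -170.     8. ]
 [ 643.1 -169.8    8. ]
 [ 644.4 -325.9    8. ]
 [ 572.  -326.2    8. ]]
rib [[ 0.6061 -0.2178  0.06  ]
 [ 0.6072 -0.2701  0.06  ]]
holes [[ 583.1 -179.4    8. ]
 [ 607.  -179.3    8. ]
 [ 632.4 -315.2    8. ]]
btn [[ 0.69399268 -0.06341603  0.02      ]]
red [ 0.4537 -0.0691  0.01  ] -0.6 0.07460050689609306
white [ 0.4399 -0.1581  0.01  ] -6.9 0.0744825966475043
blue [ 0.4411 -0.2492  0.01  ] -1.4 0.07423756128198439
```

apply_moves(plan="0.4 0 0 0 0 0;0.4 0 0 0 0 0;0.4 0 0 0 0 0;0.4 0 0 0 0 0;0.4 0 0 0 0 0;0.2 0 0 0 0 0;0 0 0 0 0 0;0 0 0 0 0 0")

```text
time_s: 3.37
position: [0.5841, -0.1071, 0.2525]
tcp_rot: [[0.002, 1.0, 0.0], [1.0, -0.002, -0.001], [-0.001, 0.0, -1.0]]
force: [-0.7, -0.4, 0.8]
opening: 1.001
grasp_force: 0.0
```

```bash
python3 - <<'E'
from h import *
s=bot.read_state();print(s['time_s'],s['position'],s['tcp_rot'].round(3).tolist())
cv2.imwrite('pics/w2.png',capture('wrist')[:,:,::-1])
np.save('w2.npy',s,allow_pickle=True)
E
```

```text
3.3667 [ 0.58410972 -0.10714293  0.25253465] [[0.002, 1.0, 0.0], [1.0, -0.002, -0.001], [-0.001, 0.0, -1.0]]
```

View pics/w2.png

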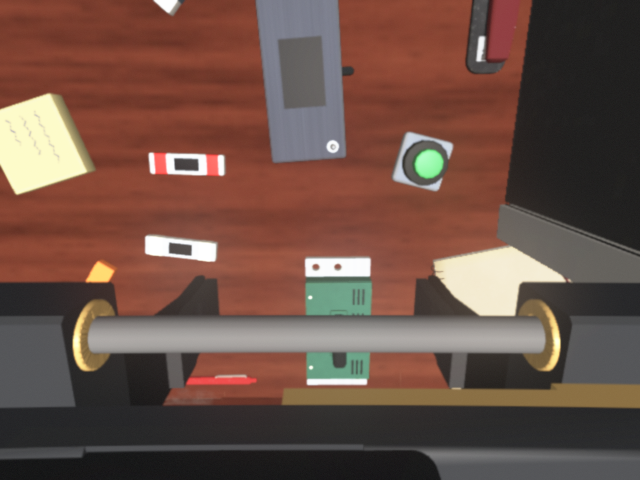

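Base is partly out of view (top edge); its near stud is at (333,147). I move 0.11 further.

apply_moves(plan="0.4 0 0 0 0 0;0.4 0 0 0 0 0;0.4 0 0 0 0 0;0.4 0 0 0 0 0;0.4 0 0 0 0 0;0 0 0 0 0 0;0 0 0 0 0 0")

```text
time_s: 4.0
position: [0.5845, -0.0077, 0.2525]
tcp_rot: [[0.002, 1.0, 0.0], [1.0, -0.002, -0.001], [-0.001, 0.0, -1.0]]
force: [0.2, -0.0, 0.1]
opening: 0.998
grasp_force: 0.0
```

```bash
python3 - <<'E'
from h import *
s=bot.read_state();print(s['time_s'],s['position'],s['tcp_rot'].round(4).tolist())
im=capture('wrist');cv2.imwrite('pics/w3.png',im[:,:,::-1])
np.save('w3.npy',s,allow_pickle=True)
cv2.imwrite('pics/w3c.png',cv2.resize(im[90:280,240:460],None,fx=3,fy=3,interpolation=2)[:,:,::-1])
c=cam('wrist');print(w2px(c,[(.57,.015,.018),(.607,-.246,.06)]))
E
```

```text
4.0 [ 0.58448819 -0.00766473  0.25254528] [[0.0018, 1.0, 0.0003], [1.0, -0.0018, -0.0009], [-0.0009, 0.0003, -1.0]]
[[301.81564999 180.30305283]
 [338.09446878 429.85483128]]
```

View pics/w3c.png

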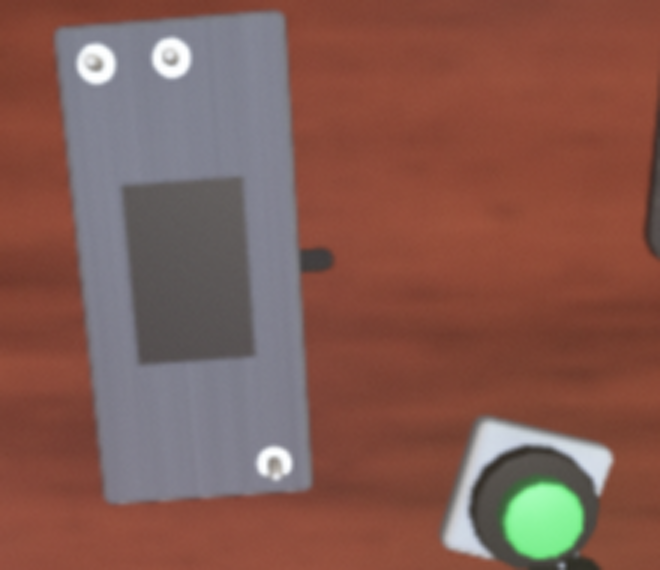

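Base corners in the crop are (57,28), (284,12), (311,490) and (107,502). Stud rings are at (96,64), (171,58) and (274,463). I fit the pose.

```bash
cat >> h.py <<'E'
def fit2(M,W):
    M=np.array(M,float);W=np.array(W)[:,:2]*1000;a,b=M-M.mean(0),W-W.mean(0)
    y=np.arctan2((a[:,0]*b[:,1]-a[:,1]*b[:,0]).sum(),(a*b).sum());R=np.array([[np.cos(y),-np.sin(y)],[np.sin(y),np.cos(y)]])
    t=W.mean(0)-R@M.mean(0);return t,np.degrees(y),np.linalg.norm(M@R.T+t-W,axis=1).round(1)
E
python3 - <<'E'
from h import *
c=cam('wrist',np.load('w3.npy',allow_pickle=True).item())
u=np.array([(57,28),(284,12),(311,490),(107,502),(96,64),(171,58),(274,463)])/3+[240,90]
W=px2w(c,u,.018)
M=[(-37,80),(37,80),(37,-80),(-37,-80),(-24,68),(0,68),(24,-68)]
print(fit2(M[:4],W[:4]),fit2(M[4:],W[4:]),fit2(M,W))
c1=cam('wrist',np.load('w1.npy',allow_pickle=True).item())
W=px2w(c1,[(316.5,165.5),(340,165.5),(360.5,290),(306,156),(376,156),(371,299),(306,299)],.008)
D=[(-24,68),(0,68),(24,-68),(-35,78),(35,78),(35,-78),(-35,-78)];print(fit2(D,W),fit2(D[:3],W[:3]))
print(px2w(c,[np.array((543,520))/3+[240,90]],.02))
E
```

```text
(array([571.64789731,  15.52697796]), np.float64(3.9523061778046995), array([1.3, 1.7, 1.1, 1.8])) (array([571.08925118,  15.0740955 ]), np.float64(4.1541635782699435), array([0.1, 0.2, 0.3])) (array([571.3901928 ,  15.33157478]), np.float64(4.046041717668782), array([1.5, 1.3, 1.1, 2. , 0.5, 0.5, 0.5]))
(array([ 607.84910602, -247.70940419]), np.float64(0.2907526456899176), array([0.5, 0.6, 0.4, 0.1, 0.7, 1.2, 1.3])) (array([ 607.71785183, -247.32597581]), np.float64(0.5204857431315998), array([0.1, 0.1, 0.1]))
[[ 0.69464216 -0.07173791  0.02      ]]
```

apply_moves(plan="-0.53 0.05 0 0 0 -0.0014;-0.53 0.05 0 0 0 0;-0.53 0.05 0 0 0 0;-0.53 0.05 0 0 0 0;-0.53 0.05 0 0 0 0;-0.53 0.05 0 0 0 0;-0.53 0.05 0 0 0 0;-0.53 0.05 0 0 0 0;-0.53 0.05 0 0 0 0;0 0 0 0 0 0")

```text
time_s: 4.88
position: [0.6081, -0.2535, 0.2523]
tcp_rot: [[0.0, 1.0, 0.002], [1.0, -0.0, -0.005], [-0.005, 0.002, -1.0]]
force: [-0.2, -0.5, 0.3]
opening: 0.999
grasp_force: 0.0
```

apply_moves(plan="0 0 0.4 0 0 0;0 0 0.4 0 0 0;0 0 0.4 0 0 0;0 0 0.4 0 0 0;0 0 0.4 0 0 0;0 0 0.4 0 0 0;0 0 0 0 0 0;0 0 0 0 0 0")

```text
time_s: 5.55
position: [0.607, -0.246, 0.1315]
tcp_rot: [[-0.005, 1.0, -0.003], [1.0, 0.005, 0.001], [0.001, -0.003, -1.0]]
force: [1.1, -0.4, -0.1]
opening: 0.998
grasp_force: 0.0
```

```bash
python3 - <<'E'
from h import *
s=bot.read_state();print(s['time_s'],s['position'],s['tcp_rot'].round(4).tolist())
im=capture('wrist');a=capture('top');cv2.imwrite('pics/w4.png',np.vstack([cv2.resize(im[100:480],(480,285)),cv2.resize(a[150:300,330:480],(480,300))])[:,:,::-1])
E
```

```text
5.55 [ 0.60702422 -0.24603952  0.13146493] [[-0.0053, 1.0, -0.0026], [1.0, 0.0053, 0.0013], [0.0013, -0.0026, -1.0]]
```

View pics/w4.png

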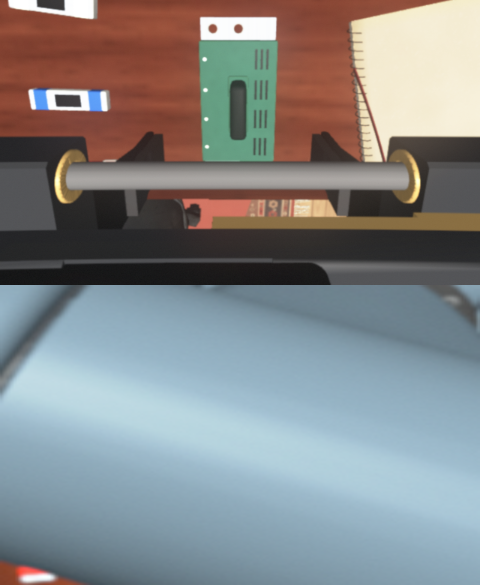

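Rib is centred between the fingers (w4 crop, (238,110)). I descend and grip.

apply_moves(plan="0 0 0.4 0 0 0;0 0 0.4 0 0 0;0 0 0.4 0 0 0;0 0 0.4 0 0 0;0 0 0.2 0 0 0;0 0 0.12 0 0 0;0 0 0 0 0 0;0 0 0 0 0 0;0 0 0 0 0 0")

```text
time_s: 6.4
position: [0.6091, -0.2461, 0.0381]
tcp_rot: [[-0.007, 1.0, 0.002], [1.0, 0.007, -0.001], [-0.002, 0.002, -1.0]]
force: [0.2, 0.4, 0.4]
opening: 1.002
grasp_force: 0.0
```

apply_moves(plan="0 0 0 0 0 0;0 0 0 0 0 0;0 0 0 0 0 0;0 0 0 0 0 0;0 0 0 0 0 0;0 0 0 0 0 0;0 0 0 0 0 0;0 0 0 0 0 0;0 0 0 0 0 0;0 0 0 0 0 0", gripper=-1)

```text
time_s: 7.23
position: [0.608, -0.2454, 0.0365]
tcp_rot: [[-0.007, 1.0, -0.0], [1.0, 0.007, 0.0], [0.0, -0.0, -1.0]]
force: [0.5, -0.4, -0.5]
opening: 0.325
grasp_force: 0.0
```

apply_moves(plan="0 0 -0.2 0 0 0;0 0 -0.4 0 0 0;0 0 -0.4 0 0 0;0 0 -0.4 0 0 0;0 0 -0.4 0 0 0;0 0 0 0 0 0;0 0 0 0 0 0")

```text
time_s: 7.82
position: [0.609, -0.246, 0.1285]
tcp_rot: [[-0.007, 1.0, 0.003], [1.0, 0.007, -0.002], [-0.002, 0.003, -1.0]]
force: [-1.2, 0.2, 0.2]
opening: 0.01
grasp_force: 0.0
```

Lifted before the fingers had closed. I reopen, check the dock with the wrist camera, and go again.

apply_moves(plan="0 0 0 0 0 0;0 0 0 0 0 0;0 0 0 0 0 0;0 0 0 0 0 0;0 0 0 0 0 0;0 0 0 0 0 0;0 0 0 0 0 0;0 0 0 0 0 0;0 0 0 0 0 0;0 0 0 0 0 0", gripper=0.3)

```text
time_s: 8.65
position: [0.6081, -0.2454, 0.1266]
tcp_rot: [[-0.007, 1.0, 0.0], [1.0, 0.007, -0.0], [-0.0, 0.0, -1.0]]
force: [1.2, -0.2, 0.0]
opening: 0.624
grasp_force: 0.0
```

```bash
python3 - <<'E'
from h import *
s=bot.read_state();print(s['time_s'],s['position'],s['tcp_rot'].round(4).tolist(),s['opening'])
im=capture('wrist');cv2.imwrite('pics/w5.png',im[:,:,::-1]);c=cam('wrist',s)
m=mask(im,(60,80,40),(90,255,255));m[:, :200]=0;m[:,440:]=0;m[310:]=0
P=px2w(c,np.argwhere(m)[:,::-1],.028)
k=P[:,1]>-.25
r=cv2.minAreaRect((P[:,:2]*1000).astype(np.float32));print('roof',r)
E
```

```text
8.65 [ 0.60811078 -0.24542286  0.12659024] [[-0.0068, 1.0, 0.0001], [1.0, 0.0068, -0.0], [-0.0, 0.0001, -1.0]] 0.624039391616427
roof ((606.8948974609375, -243.859375), (68.00943756103516, 108.13297271728516), 0.33922553062438965)
```

apply_moves(plan="0 0 0.4 0 0 0;0 0 0.4 0 0 0;0 0 0.4 0 0 0;0 0 0.4 0 0 0;0 0 0.2 0 0 0;0 0 0.04 0 0 0;0 0 0 0 0 0;0 0 0 0 0 0")

```text
time_s: 9.37
position: [0.6088, -0.2459, 0.0354]
tcp_rot: [[-0.007, 1.0, 0.001], [1.0, 0.007, -0.001], [-0.001, 0.001, -1.0]]
force: [0.7, -0.1, -0.2]
opening: 0.65
grasp_force: 0.0
```

apply_moves(plan="0 0 0 0 0 0;0 0 0 0 0 0;0 0 0 0 0 0;0 0 0 0 0 0;0 0 0 0 0 0;0 0 0 0 0 0;0 0 0 0 0 0;0 0 0 0 0 0;0 0 0 0 0 0;0 0 0 0 0 0", gripper=-1)

```text
time_s: 10.2
position: [0.6079, -0.2454, 0.0346]
tcp_rot: [[-0.007, 1.0, -0.0], [1.0, 0.007, 0.0], [0.0, -0.0, -1.0]]
force: [-0.9, -0.2, 0.9]
opening: 0.159
grasp_force: 30.0
```

apply_moves(plan="0 0 0 0 0 0;0 0 0 0 0 0;0 0 0 0 0 0;0 0 0 0 0 0")

```text
time_s: 10.53
position: [0.6079, -0.2454, 0.0346]
tcp_rot: [[-0.007, 1.0, -0.0], [1.0, 0.007, 0.0], [0.0, -0.0, -1.0]]
force: [-1.5, 1.0, 1.3]
opening: 0.16
grasp_force: 30.0
```

apply_moves(plan="0 0 -0.2 0 0 0;0 0 -0.3 0 0 0;0 0 -0.3 0 0 0;0 0 -0.3 0 0 0;0 0 -0.3 0 0 0;0 0 -0.2 0 0 0;0 0 0 0 0 0;0 0 0 0 0 0")

```text
time_s: 11.2
position: [0.6083, -0.2454, 0.1149]
tcp_rot: [[-0.007, 1.0, 0.001], [1.0, 0.007, -0.0], [-0.0, 0.001, -1.0]]
force: [0.0, 0.6, -3.0]
opening: 0.154
grasp_force: 30.0
```

apply_moves(plan="0.2 -0.03 0 0 0 0;0.4 -0.05 0 0 0 0;0.4 -0.05 0 0 0 0;0.4 -0.05 0 0 0 0;0.4 -0.05 0 0 0 0;0.4 -0.05 0 0 0 0;0.4 -0.05 0 0 0 0;0.4 -0.05 0 0 0 0;0.4 -0.06 0 0 0 0;0.4 -0.06 0 0 0 0")

```text
time_s: 12.03
position: [0.5802, -0.0536, 0.1133]
tcp_rot: [[-0.007, 1.0, -0.003], [1.0, 0.007, 0.001], [0.001, -0.003, -1.0]]
force: [-0.0, 0.6, -2.8]
opening: 0.158
grasp_force: 30.0
```

apply_moves(plan="0.4 -0.05 0 0 0 0;0.4 -0.05 0 0 0 0;0.4 -0.05 0 0 0 0;0.25 -0.05 0 0 0 0;0 0 0 0 0 -0.0052;0 0 0 0 0 -0.0052;0 0 0 0 0 0;0 0 0 0 0 0;0 0 0 0 0 0;0 0 0 0 0 0")

```text
time_s: 12.87
position: [0.5711, 0.0166, 0.1143]
tcp_rot: [[-0.071, 0.997, -0.001], [0.997, 0.071, 0.0], [0.0, -0.001, -1.0]]
force: [0.9, -0.2, -4.2]
opening: 0.157
grasp_force: 30.0
```

```bash
python3 - <<'E'
from h import *
s=bot.read_state();print(s['time_s'],s['position'],s['tcp_rot'].round(4).tolist(),s['opening'],s['grasp_force'])
im=capture('wrist');a=capture('scene');cv2.imwrite('pics/w6.png',np.vstack([cv2.resize(im[80:360],None,fx=1,fy=1),a[200:480]])[:,:,::-1])
E
```

```text
12.8667 [0.5711413  0.01664074 0.11429327] [[-0.0711, 0.9975, -0.0005], [0.9975, 0.0711, 0.0001], [0.0001, -0.0005, -1.0]] 0.15726445872804223 29.99806908890605
```

View pics/w6.png

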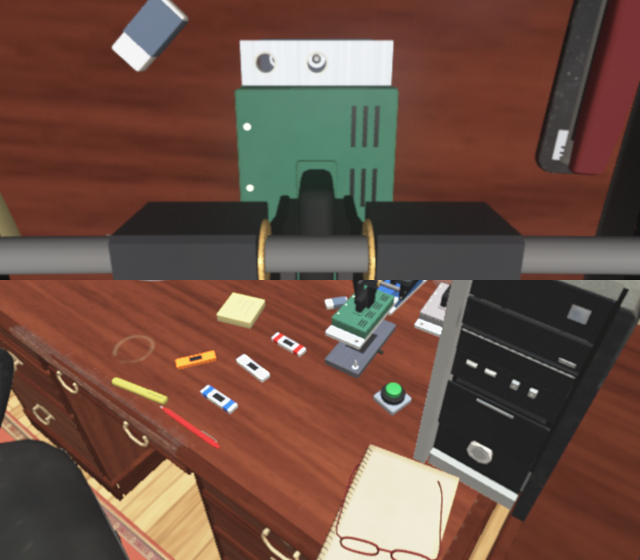

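Flange holes are at (265,142) and (316,141), with a stud showing in each; the dock is held straight. I measure the in-hand offset from the holes and flange corners.

```bash
python3 - <<'E'
from h import *
c=cam('wrist')
W=px2w(c,[(265,142.5),(316,142),(240,120.5),(393,120.5)],.0877);print((W*1000).round(1))
print(fit2([(-24,68),(0,68),(-35,78),(35,78)],W))
im=capture('wrist');cv2.imwrite('pics/w7.png',cv2.resize(im[105:180,230:410],None,fx=4,fy=4,interpolation=2)[:,:,::-1])
y=np.radians(4.1);R=np.array([[np.cos(y),-np.sin(y)],[np.sin(y),np.cos(y)]])
st=np.array([(-24,68),(0,68)])@R.T/1000+[.5711,.0151]
print(w2px(c,[(*p,z) for p in st for z in(.018,.035)]))
E
```

```text
[[542.3  80.9  87.7]
 [566.   82.8  87.7]
 [530.6  89.8  87.7]
 [600.5  94.8  87.7]]
(array([570.92492091,  14.69304699]), np.float64(4.0170980816968695), array([0.1, 0.4, 0.2, 0.2]))
[[278.6695119  138.78521187]
 [276.06047291 139.36609848]
 [316.44750369 138.78965545]
 [316.47830045 139.37260596]]
```

View pics/w7.png

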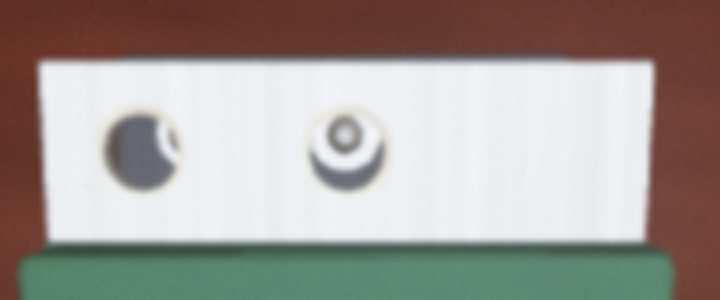

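apply_moves(plan="0.01 0 0.2 0 0 0;0 0 0.2 0 0 0;0 0 0.2 0 0 0;0 0 0.2 0 0 0;0 0 0 0 0 0;0 0 0 0 0 0;0 0 0 0 0 0")

```text
time_s: 13.6
position: [0.5713, 0.0173, 0.0742]
tcp_rot: [[-0.072, 0.997, -0.0], [0.997, 0.072, 0.0], [0.0, -0.0, -1.0]]
force: [1.5, -0.0, -2.5]
opening: 0.157
grasp_force: 30.0
```

apply_moves(plan="0 0 0.06 0 0 0;0 0 0.06 0 0 0;0 0 0.06 0 0 0;0 0 0.06 0 0 0;0 0 0.06 0 0 0;0 0 0.06 0 0 0;0 0 0 0 0 0;0 0 0 0 0 0")

```text
time_s: 14.27
position: [0.5711, 0.0174, 0.0563]
tcp_rot: [[-0.072, 0.997, -0.001], [0.997, 0.072, 0.0], [0.0, -0.001, -1.0]]
force: [0.0, 0.1, -3.4]
opening: 0.157
grasp_force: 30.0
```

apply_moves(plan="0 0 0.03 0 0 0;0 0 0.03 0 0 0;0 0 0.02 0 0 0;0 0 0 0 0 0;0 0 0 0 0 0")

```text
time_s: 14.68
position: [0.5713, 0.0173, 0.0526]
tcp_rot: [[-0.072, 0.997, 0.0], [0.997, 0.072, -0.0], [-0.0, 0.0, -1.0]]
force: [-0.0, -0.4, -3.5]
opening: 0.159
grasp_force: 30.0
```

apply_moves(plan="0 0 0 0 0 0;0 0 0 0 0 0;0 0 0 0 0 0;0 0 0 0 0 0;0 0 0 0 0 0;0 0 0 0 0 0", gripper=0)

```text
time_s: 15.18
position: [0.5714, 0.0173, 0.0527]
tcp_rot: [[-0.072, 0.997, 0.0], [0.997, 0.072, -0.0], [-0.0, 0.0, -1.0]]
force: [0.2, 0.3, 0.5]
opening: 0.474
grasp_force: 0.0
```

apply_moves(plan="0 0 -0.2 0 0 0;0 0 -0.4 0 0 0;0 0 -0.6 0 0 0;0 0 -0.6 0 0 0;0 0 -0.6 0 0 0;0 0 -0.6 0 0 0;0 0 0 0 0 0;0 0 0 0 0 0")

```text
time_s: 15.85
position: [0.5726, 0.0171, 0.2053]
tcp_rot: [[-0.072, 0.997, 0.006], [0.997, 0.072, -0.001], [-0.001, 0.006, -1.0]]
force: [1.2, 0.3, 0.8]
opening: 0.5
grasp_force: 0.0
```

```bash
python3 - <<'E'
from h import *
s=bot.read_state();print(s['time_s'],s['position'],s['tcp_rot'].round(4).tolist(),s['opening'])
im=capture('wrist');a=capture('scene');np.save('w8.npy',s,allow_pickle=True);cv2.imwrite('pics/w8f.png',im[:,:,::-1])
cv2.imwrite('pics/w8.png',np.vstack([im[:330],cv2.resize(a[200:300,270:510],(640,267),interpolation=2)])[:,:,::-1])
E
```

```text
15.85 [0.57257633 0.01714914 0.20534177] [[-0.0721, 0.9974, 0.0056], [0.9974, 0.0721, -0.0009], [-0.0013, 0.0055, -1.0]] 0.5002329179636296
```

View pics/w8.png

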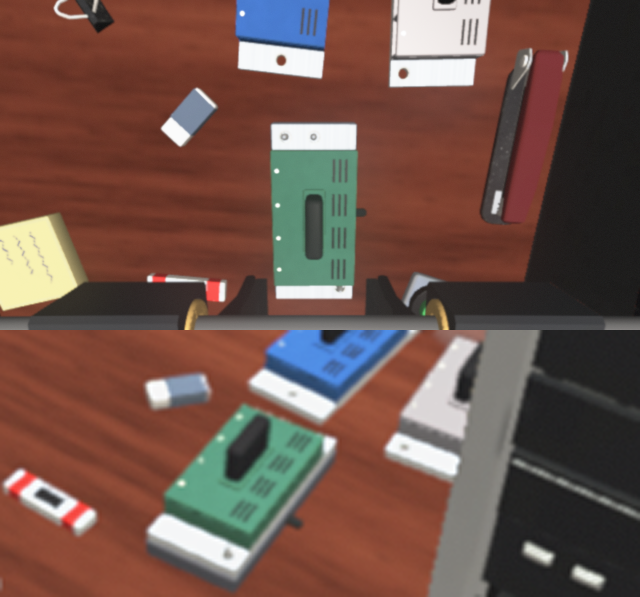

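The dock sits flat with studs through its holes at (284,136), (313,136) and (340,289). I move to view the drives.

apply_moves(plan="-0.3 -0.36 -0.11 0 0 0;-0.3 -0.36 -0.11 0 0 0;-0.3 -0.36 -0.11 0 0 0;-0.3 -0.36 -0.11 0 0 0;-0.3 -0.36 -0.11 0 0 0;-0.3 -0.36 -0.11 0 0 0;-0.3 -0.36 -0.11 0 0 0;-0.3 -0.36 -0.11 0 0 0;-0.3 -0.36 -0.11 0 0 0;-0.3 -0.36 -0.11 0 0 0")

```text
time_s: 16.78
position: [0.4006, -0.1452, 0.2562]
tcp_rot: [[-0.072, 0.997, -0.004], [0.997, 0.072, 0.002], [0.003, -0.003, -1.0]]
force: [-0.1, -1.4, 0.6]
opening: 0.5
grasp_force: 0.0
```

apply_moves(plan="0 0 0 0 0 0.0187;0 0 0 0 0 0.0187;0 0 0 0 0 0.0187;0 0 0 0 0 0.0187;0 0 0 0 0 0.0187;0 0 0 0 0 0.0187;0 0 0 0 0 0.0187;0 0 0 0 0 0.0187;0 0 0 0 0 0.0187;0 0 0 0 0 0.0187")

```text
time_s: 17.62
position: [0.4014, -0.1446, 0.2559]
tcp_rot: [[0.895, 0.446, -0.004], [0.446, -0.895, 0.003], [-0.002, -0.004, -1.0]]
force: [0.8, -0.2, -1.2]
opening: 0.502
grasp_force: 0.0
```

apply_moves(plan="0 0 0 0 0 0.0187;0 0 0 0 0 0.0187;0 0 0 0 0 0.0187;0 0 0 0 0 0.0187;0 0 0 0 0 0;0 0 0 0 0 0;0 0 0 0 0 0")

```text
time_s: 18.2
position: [0.402, -0.1449, 0.2568]
tcp_rot: [[1.0, 0.0, -0.002], [0.0, -1.0, 0.001], [-0.002, -0.001, -1.0]]
force: [-0.1, -0.4, 0.1]
opening: 0.499
grasp_force: 0.0
```

```bash
cat >> h.py <<'E'
def drives(im,c,zt=.010):
    "bright, unsaturated or coloured slabs of drive size, in plane zt"
    hsv=cv2.cvtColor(im,cv2.COLOR_RGB2HSV);m=((hsv[...,2]>165)).astype(np.uint8)*255;m[310:]=0
    m=cv2.morphologyEx(m,cv2.MORPH_CLOSE,np.ones((9,9)))
    for k in cv2.findContours(m,cv2.RETR_EXTERNAL,cv2.CHAIN_APPROX_NONE)[0]:
        if cv2.contourArea(k)<300: continue
        W=(px2w(c,k[:,0],zt)[:,:2]*1000).astype(np.float32);(x,y),(w,h),a=cv2.minAreaRect(W)
        if w<h:w,h,a=h,w,a+90
        if 60<w<90 and 12<h<30:
            q=k[:,0].mean(0);p=k[:,0].astype(int);mm=np.zeros(m.shape,np.uint8);cv2.drawContours(mm,[k],-1,255,-1)
            sel=(mm>0)&(hsv[...,1]>110)&(hsv[...,2]>120);hue=np.median(hsv[...,0][sel]) if sel.sum()>30 else -1
            print('slab',round(x,1),round(y,1),'yaw',round((a+90)%180-90,1),'size',round(w),round(h),'px',q.round(),'hue',hue,'sat frac',round(sel.sum()/(mm>0).sum(),2))
E
python3 - <<'E'
from h import *
s=bot.read_state();print(s['time_s'],s['position'],s['tcp_rot'].round(4).tolist(),s['opening'])
c=cam('wrist',s);im=capture('wrist');cv2.imwrite('pics/w9.png',im[:,:,::-1]);np.save('w9.npy',s,allow_pickle=True)
drives(im,c)
E
```

```text
18.2 [ 0.40203313 -0.14490182  0.25675529] [[1.0, 0.0004, -0.0018], [0.0004, -1.0, 0.0013], [-0.0018, -0.0013, -1.0]] 0.49947082956168437
```

View pics/w9.png

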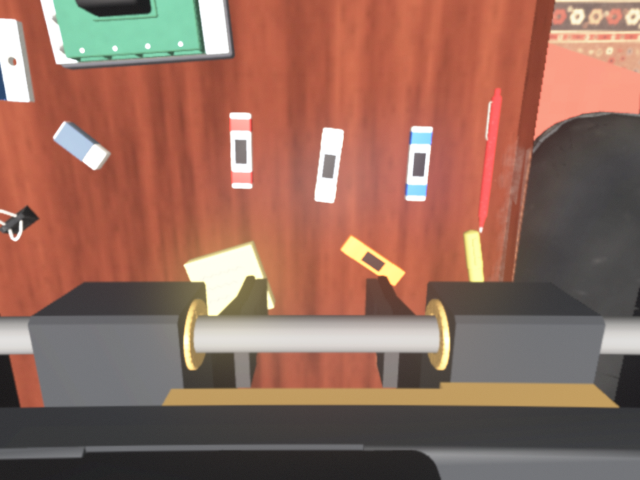

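Drives: red corners (230,113)-(252,188), white (323,128)-(334,203), blue (411,127)-(426,200). The one at (372,260) is uniformly orange without aluminium, so it is the look-alike and is left alone.

```bash
python3 - <<'E'
from h import *
c=cam('wrist',np.load('w9.npy',allow_pickle=True).item())
for n,u in dict(red=[(230,113),(251,113),(252,188),(231,188)],white=[(323,128),(343,130),(334,203),(316,201)],blue=[(411,127),(432,127),(426,200),(405,199)]).items():
    W=px2w(c,u,.01);print(n,fit2([(37,10),(37,-10),(-37,-10),(-37,10)],W))
y=np.radians(4.1);R=np.array([[np.cos(y),-np.sin(y)],[np.sin(y),np.cos(y)]])
for b in(-42,-14,14,42):
    for x in(-43,-72,-100,-6): print(b,x,(R@[x,b]+[571.1,15.1]).round(1))
print(w2px(c,[(*(R@[-35,b]/1000+[.5711,.0151]),z) for b in(-42,42) for z in(.018,.046)]).round())
E
```

```text
red (array([452.62137273, -68.92781573]), np.float64(-2.0648954552630077), array([0.5, 0.6, 0.9, 1.1]))
white (array([ 437.80950963, -158.00196105]), np.float64(-5.8376955945074895), array([0.1, 0. , 0.5, 0.5]))
blue (array([ 439.96927871, -249.18741186]), np.float64(-0.7633913440188229), array([0.9, 0.7, 1. , 1.4]))
-42 -43 [531.2 -29.9]
-42 -72 [502.3 -31.9]
-42 -100 [474.4 -33.9]
-42 -6 [568.1 -27.2]
-14 -43 [529.2  -1.9]
-14 -72 [500.3  -4. ]
-14 -100 [472.4  -6. ]
-14 -6 [566.1   0.7]
14 -43 [527.2  26. ]
14 -72 [498.3  23.9]
14 -100 [470.4  21.9]
14 -6 [564.1  28.6]
42 -43 [525.2  53.9]
42 -72 [496.3  51.8]
42 -100 [468.4  49.8]
42 -6 [562.1  56.6]
[[192.  56.]
 [182.  50.]
 [101.  62.]
 [ 84.  57.]]
```

apply_moves(plan="0.13 -0.38 0.4 0 0 0.0036;0.13 -0.38 0.4 0 0 0;0.13 -0.38 0.4 0 0 0;0.13 -0.39 0.4 0 0 0;0 0 0.4 0 0 0;0 0 0.4 0 0 0;0 0 0.4 0 0 0;0 0 0.4 0 0 0;0 0 0 0 0 0;0 0 0 0 0 0")

```text
time_s: 19.08
position: [0.4293, -0.069, 0.0969]
tcp_rot: [[1.0, -0.024, -0.003], [-0.024, -1.0, 0.001], [-0.003, -0.001, -1.0]]
force: [-0.6, -0.7, 0.6]
opening: 0.502
grasp_force: 0.0
```

```bash
python3 - <<'E'
from h import *
s=bot.read_state();print(s['time_s'],s['position'],s['tcp_rot'].round(4).tolist(),s['opening'])
c=cam('wrist',s);im=capture('wrist');cv2.imwrite('pics/w10.png',im[:,:,::-1])
# red bands
m=mask(im,(0,150,150),(6,255,255))|mask(im,(172,150,150),(180,255,255));m[300:]=0
n,l,st,ce=cv2.connectedComponentsWithStats(m)
for i in range(1,n):
    if st[i,4]>150: print(st[i],ce[i].round(1),px2w(c,[ce[i]],.01)[0].round(4))
E
```

```text
19.0833 [ 0.42934625 -0.0689666   0.09690837] [[0.9997, -0.0238, -0.0027], [-0.0238, -0.9997, 0.0012], [-0.0027, -0.0011, -1.0]] 0.5017595980936599
[ 321    0   63   81 2323] [351.8  40.3] [ 0.5495 -0.0926  0.01  ]
[549  31  26  48 519] [560.6  59.3] [ 0.5358 -0.2121  0.01  ]
[501  56  18  49 274] [510.9  85.2] [ 0.5229 -0.1856  0.01  ]
[607  62  19  53 260] [615.6  92.7] [ 0.5166 -0.2462  0.01  ]
[560  85  23  44 308] [568.9 106.1] [ 0.5101 -0.2207  0.01  ]
[ 315   88   68   75 1658] [349.6 129.4] [ 0.5008 -0.0913  0.01  ]
[598 116  24  44 441] [609.5 141.6] [ 0.4889 -0.2478  0.01  ]
[532 126  39  46 660] [550.9 153.4] [ 0.4831 -0.2142  0.01  ]
[235 170  11  45 207] [240.  189.1] [ 0.4661 -0.022   0.01  ]
```

apply_moves(plan="0 0 0.4 0 0 0;0 0 0.4 0 0 0;0 0 0.4 0 0 0;0 0 0.4 0 0 0;0 0 0.2 0 0 0;0 0 0.06 0 0 0;0 0 0 0 0 0;0 0 0 0 0 0")

```text
time_s: 19.8
position: [0.4309, -0.0697, 0.0055]
tcp_rot: [[1.0, -0.025, 0.002], [-0.025, -1.0, -0.001], [0.002, 0.001, -1.0]]
force: [0.1, -0.0, 0.2]
opening: 0.499
grasp_force: 0.0
```

apply_moves(plan="0 0 0 0 0 0;0 0 0 0 0 0;0 0 0 0 0 0;0 0 0 0 0 0;0 0 0 0 0 0;0 0 0 0 0 0;0 0 0 0 0 0;0 0 0 0 0 0", gripper=-1)

```text
time_s: 20.47
position: [0.4301, -0.0693, 0.0049]
tcp_rot: [[1.0, -0.025, 0.001], [-0.025, -1.0, -0.0], [0.001, 0.0, -1.0]]
force: [-0.2, 0.6, 5.7]
opening: 0.219
grasp_force: 29.9
```

Gripped red (19 mm opening). I carry it to in front of the +42 bay.

apply_moves(plan="0 0 -0.2 0 0 0;0 0 -0.3 0 0 0;0 0 -0.11 0 0 0;0.11 -0.48 0 0 0 0;0.11 -0.48 0 0 0 0;0.11 -0.48 0 0 0 0;0.11 -0.48 0 0 0 0;0.11 -0.47 0 0 0 -0.0154;0 0 0 0 0 0;0 0 0 0 0 0")

```text
time_s: 21.3
position: [0.4603, 0.0505, 0.0348]
tcp_rot: [[0.997, 0.074, -0.0], [0.074, -0.997, -0.0], [-0.0, 0.0, -1.0]]
force: [0.4, 0.0, -0.0]
opening: 0.222
grasp_force: 29.9
```

apply_moves(plan="0 0 0 0 0 0;0 0 0 0 0 0;0 0 0 0 0 0;0 0 0 0 0 0")

```text
time_s: 21.63
position: [0.4603, 0.0486, 0.035]
tcp_rot: [[0.998, 0.07, -0.0], [0.07, -0.998, 0.0], [-0.0, -0.0, -1.0]]
force: [0.6, -0.7, -0.2]
opening: 0.221
grasp_force: 29.9
```

```bash
cat >> h.py <<'E'
def rel():
    "TCP in the plate frame, mm"
    s=bot.read_state();y=np.radians(4.1);R=np.array([[np.cos(y),-np.sin(y)],[np.sin(y),np.cos(y)]])
    p=R.T@(s['position'][:2]*1000-[571.1,15.1]);r=s['tcp_rot']
    print('t',s['time_s'],'TCP in plate',p.round(1),'z',(s['position'][2]*1000).round(1),'yaw err',(np.degrees(np.arctan2(r[1,0],r[0,0]))-4.1).round(2),'open',s['opening'].__round__(3),'g',round(s['grasp_force']),'F',np.round(s['force'],1));return s
E
python3 - <<'E'
from h import *
s=rel();im=capture('wrist');cv2.imwrite('pics/w11.png',im[:,:,::-1]);np.save('w11.npy',s,allow_pickle=True)
E
```

```text
t 21.6333 TCP in plate [-108.1   41.4] z 35.0 yaw err -0.09 open 0.221 g 30 F [ 0.6 -0.7 -0.2]
```

View pics/w11.png

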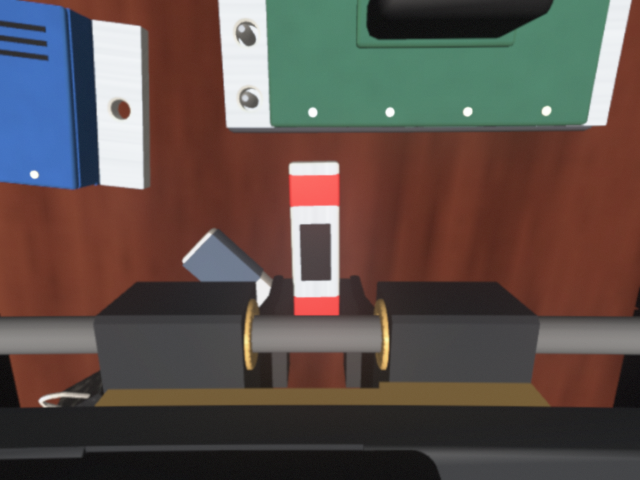

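The red drive is held straight, front end at (315,163); bay marks on the roof edge are at (312,112), (390,112), (467,112) and (546,111). I compute the lateral offset.

```bash
python3 - <<'E'
from h import *
c=cam('wrist',np.load('w11.npy',allow_pickle=True).item())
y=np.radians(4.1);R=np.array([[np.cos(y),-np.sin(y)],[np.sin(y),np.cos(y)]])
f=lambda u,z:((px2w(c,u,z)[:,:2]*1000-[571.1,15.1])@R).round(1)
print(f([(312.5,112),(390,112),(467.5,111.5),(546,111)],.046))
print(f([(289.5,164),(339,164),(291,205),(339,205)],.0405),f([(315,307)],.0405))
E
```

```text
[[-30.1  42.2]
 [-30.2  13.9]
 [-30.3 -14.2]
 [-30.4 -42.3]]
[[-49.2  51.3]
 [-49.3  31.9]
 [-65.5  51. ]
 [-65.5  31.7]] [[-110.3   41.5]]
```

apply_moves(plan="0.1 -0.01 0 0 0 0;0.12 0 0 0 0 0;0.12 0 0 0 0 0;0.12 0 0 0 0 0;0.12 0 0 0 0 0;0.12 0 0 0 0 0;0.12 0 0 0 0 0;0.12 0 0 0 0 0;0.12 0 0 0 0 0;0.12 0 0 0 0 0")

```text
time_s: 22.52
position: [0.5198, 0.0544, 0.035]
tcp_rot: [[0.997, 0.072, -0.0], [0.072, -0.997, 0.0], [-0.0, -0.0, -1.0]]
force: [-0.6, 0.1, -0.8]
opening: 0.225
grasp_force: 29.9
```

```bash
python3 - <<'E'
from h import *
rel()
E
```

```text
t 22.5167 TCP in plate [-48.3  42.8] z 35.0 yaw err 0.04 open 0.225 g 30 F [-0.6  0.1 -0.8]
```

apply_moves(plan="0 0 0 0 0 0;0 0 0 0 0 0;0 0 0 0 0 0;0 0 0 0 0 0;-0.2 0 0 0 0 0;-0.3 0 0 0 0 0;-0.3 0 0.08 0 0 0;0 0 0 0 0 0;0 0 0 0 0 0", gripper=-0.3)

```text
time_s: 23.27
position: [0.4786, 0.0515, 0.031]
tcp_rot: [[0.997, 0.072, -0.001], [0.072, -0.997, 0.0], [-0.001, -0.0, -1.0]]
force: [-0.1, 0.5, 0.2]
opening: 0.352
grasp_force: 0.0
```

apply_moves(plan="0 0 0 0 0 0;0 0 0 0 0 0;0 0 0 0 0 0;0 0 0 0 0 0;0 0 0 0 0 0;0 0 0 0 0 0;0 0 0 0 0 0", gripper=-1)

```text
time_s: 23.85
position: [0.4794, 0.0514, 0.031]
tcp_rot: [[0.997, 0.072, 0.0], [0.072, -0.997, -0.0], [0.0, 0.0, -1.0]]
force: [0.5, -0.4, 1.0]
opening: 0.012
grasp_force: 0.0
```

apply_moves(plan="0.1 0 0 0 0 0;0.1 0 0 0 0 0;0.1 0 0 0 0 0;0.1 0 0 0 0 0;0.1 0 0 0 0 0;0.08 0 0 0 0 0;0 0 0 0 0 0")

```text
time_s: 24.43
position: [0.5098, 0.0534, 0.0311]
tcp_rot: [[0.997, 0.072, 0.002], [0.072, -0.997, -0.0], [0.002, 0.0, -1.0]]
force: [-0.7, -0.0, -0.7]
opening: 0.005
grasp_force: 0.0
```

```bash
python3 - <<'E'
from h import *
rel()
E
```

```text
t 24.4333 TCP in plate [-58.4  42.6] z 31.1 yaw err 0.03 open 0.005 g 0 F [-0.7 -0.  -0.7]
```

Now push until the stop is felt.

apply_moves(plan="0.04 0 0 0 0 0;0.04 0 0 0 0 0;0.04 0 0 0 0 0;0 0 0 0 0 0")

```text
time_s: 24.77
position: [0.5145, 0.0539, 0.031]
tcp_rot: [[0.997, 0.072, 0.0], [0.072, -0.997, 0.0], [0.0, -0.0, -1.0]]
force: [-0.7, 0.3, 0.3]
opening: 0.005
grasp_force: 0.0
```

apply_moves(plan="0.02 0 0 0 0 0;0.02 0 0 0 0 0;0 0 0 0 0 0")

```text
time_s: 25.02
position: [0.515, 0.0542, 0.031]
tcp_rot: [[0.997, 0.072, -0.003], [0.072, -0.997, 0.0], [-0.003, -0.0, -1.0]]
force: [-2.7, 1.0, 1.3]
opening: 0.005
grasp_force: 1.4
```

apply_moves(plan="0.01 0 0 0 0 0;0.01 0 0 0 0 0;0 0 0 0 0 0")

```text
time_s: 25.27
position: [0.5155, 0.0544, 0.0309]
tcp_rot: [[0.997, 0.072, -0.004], [0.072, -0.997, 0.0], [-0.004, -0.001, -1.0]]
force: [-4.4, -0.3, 2.4]
opening: 0.004
grasp_force: 2.6
```

```bash
python3 - <<'E'
from h import *
s=rel();im=capture('wrist');cv2.imwrite('pics/w12.png',im[:,:,::-1]);np.save('w12.npy',s,allow_pickle=True)
E
```

```text
t 25.2667 TCP in plate [-52.6  43.1] z 30.9 yaw err 0.04 open 0.004 g 3 F [-4.4 -0.3  2.4]
```

Red is home: contact at −52.6 means the rear end is 8 mm out. Next is white.

apply_moves(plan="-0.5 0 0 0 0 0;-0.5 0 -0.2 0 0 0;0 0 -0.6 0 0 0;0 0 -0.6 0 0 0;0 0 -0.6 0 0 0;-0.3 0.8 -0.4 0 0 0;-0.3 0.8 -0.4 0 0 0;-0.3 0.8 0 0 0 0;-0.3 0.8 0 0 0 0;-0.3 0.8 0 0 0 0", gripper=0)

```text
time_s: 26.15
position: [0.4122, -0.1446, 0.1676]
tcp_rot: [[0.997, 0.073, 0.006], [0.073, -0.997, -0.004], [0.006, 0.004, -1.0]]
force: [0.5, -0.4, -0.3]
opening: 0.497
grasp_force: 0.0
```

apply_moves(plan="0 0.1 0 0 0 0.0145;0 0 0 0 0 0.0144;0 0 0 0 0 0;0 0 0 0 0 0;0 0 0 0 0 0")

```text
time_s: 26.57
position: [0.4117, -0.1467, 0.1665]
tcp_rot: [[0.994, -0.107, 0.001], [-0.107, -0.994, -0.001], [0.002, 0.001, -1.0]]
force: [0.4, -0.6, 0.3]
opening: 0.5
grasp_force: 0.0
```

```bash
cat >> h.py <<'E'
def slab(im,c,xy,zt=.010,rad=70):
    "pose of the pale/blue slab near xy (mm)"
    m=(im[...,2]>120).astype(np.uint8);m[305:]=0
    uv=np.argwhere(m)[:,::-1];P=px2w(c,uv,zt)[:,:2]*1000;k=np.linalg.norm(P-xy,axis=1)<rad
    mm=np.zeros_like(m);mm[uv[k][:,1],uv[k][:,0]]=1;mm=cv2.morphologyEx(mm,cv2.MORPH_CLOSE,np.ones((7,7)))
    n,l,st,_=cv2.connectedComponentsWithStats(mm)
    for i in range(1,n):
        if st[i,4]>500:
            W=(px2w(c,np.argwhere(l==i)[:,::-1],zt)[:,:2]*1000).astype(np.float32);(x,y),(w,h),a=cv2.minAreaRect(W)
            if w<h:w,h,a=h,w,a+90
            a=(a+90)%180-90;print('slab',round(x,1),round(y,1),'yaw',round(a,1),'size',round(w,1),round(h,1),'grasp -23:',(np.array([x,y])-23*np.array([np.cos(np.radians(a)),np.sin(np.radians(a))])).round(1))
E
python3 - <<'E'
from h import *
s=bot.read_state();print(s['time_s'],s['position'],s['tcp_rot'].round(4).tolist(),s['opening'])
c=cam('wrist',s);im=capture('wrist');cv2.imwrite('pics/w13.png',im[:,:,::-1])
slab(im,c,(438,-158));slab(im,c,(440,-249))
E
```

```text
26.5667 [ 0.41174601 -0.14674793  0.16652591] [[0.9943, -0.1066, 0.0014], [-0.1066, -0.9943, -0.0009], [0.0015, 0.0007, -1.0]] 0.5001767468186824
slab 434.4 -168.2 yaw -6.3 size 81.2 45.1 grasp -23: [ 411.6 -165.7]
slab 434.7 -244.7 yaw 12.3 size 86.4 48.8 grasp -23: [ 412.2 -249.6]
slab 435.2 -184.7 yaw -4.2 size 50.4 11.3 grasp -23: [ 412.2 -183. ]
```

View pics/w13.png

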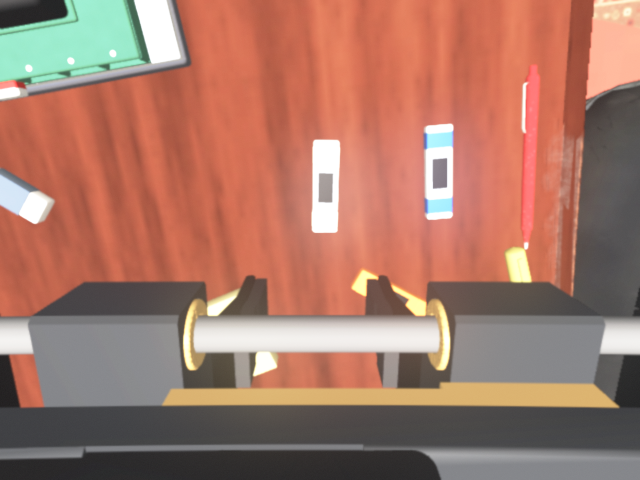

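White drive has corners (313,141)-(338,232); blue is at (439,172), with corners (425,126), (452,125), (453,217) and (426,219). Wood glare broke the threshold, so I use hue and saturation from here on.

```bash
sed -i 's/m=(im\[...,2\]>120).astype(np.uint8);/q=cv2.cvtColor(im,cv2.COLOR_RGB2HSV);m=(((q[...,1]<70)\&(q[...,2]>110))|((q[...,0]>90)\&(q[...,0]<125)\&(q[...,2]>90))).astype(np.uint8);/' h.py
python3 - <<'E'
from h import *
c=cam('wrist');im=cv2.imread('pics/w13.png')[:,:,::-1].copy()
slab(im,c,(438,-158),rad=55);slab(im,c,(440,-249),rad=55)
M=[(37,10),(37,-10),(-37,-10),(-37,10)]
print(fit2(M,px2w(c,[(313,141),(340,141),(338,232),(312,232)],.01)),fit2(M,px2w(c,[(425,126),(452,125),(453,217),(426,219)],.01)))
E
```

```text
slab 438.3 -157.0 yaw -7.2 size 75.2 21.9 grasp -23: [ 415.5 -154.1]
slab 439.8 -248.1 yaw -1.6 size 75.3 22.8 grasp -23: [ 416.8 -247.5]
(array([ 437.62817893, -157.57723233]), np.float64(-6.659733178497474), array([0.6, 0.6, 0.9, 0.9])) (array([ 439.54687839, -248.72809277]), np.float64(-0.8663647991956376), array([0.6, 0.9, 1.1, 1. ]))
```

apply_moves(plan="0.086 0.15 0.4 0 0 0.0017;0 0 0.4 0 0 0;0 0 0.4 0 0 0;0 0 0.4 0 0 0;0 0 0.4 0 0 0;0 0 0.4 0 0 0;0 0 0.4 0 0 0;0 0 0.3 0 0 0;0 0 0.13 0 0 0;0 0 0 0 0 0")

```text
time_s: 27.45
position: [0.4143, -0.1538, 0.0037]
tcp_rot: [[0.993, -0.118, -0.002], [-0.118, -0.993, 0.001], [-0.002, -0.001, -1.0]]
force: [0.8, 0.5, 0.2]
opening: 0.498
grasp_force: 0.0
```

apply_moves(plan="0 0 0 0 0 0;0 0 0 0 0 0;0 0 0 0 0 0;0 0 0 0 0 0;0 0 0 0 0 0;0 0 0 0 0 0;0 0 0 0 0 0;0 0 0 0 0 0;0 0 0 0 0 0", gripper=-1)

```text
time_s: 28.2
position: [0.4149, -0.1549, 0.0056]
tcp_rot: [[0.993, -0.12, 0.001], [-0.12, -0.993, -0.001], [0.001, 0.001, -1.0]]
force: [0.0, -0.3, 6.3]
opening: 0.221
grasp_force: 30.0
```

apply_moves(plan="0 0 -0.2 0 0 0;0 0 -0.3 0 0 0;0 0 -0.09 0 0 0;0.12 -0.6 0 0 0 0;0.12 -0.6 0 0 0 0;0.13 -0.62 0 0 0 0;0.13 -0.62 0 0 0 0;0.13 -0.62 0 0 0 0;0 0 0 0 0 -0.0153;0 0 0 0 0 -0.0152")

```text
time_s: 29.03
position: [0.4644, -0.0045, 0.0342]
tcp_rot: [[0.997, 0.08, 0.0], [0.08, -0.997, -0.0], [0.0, 0.0, -1.0]]
force: [0.2, -0.7, -1.5]
opening: 0.221
grasp_force: 30.0
```

apply_moves(plan="0 0 0 0 0 0;0 0 0 0 0 0;0 0 0 0 0 0;0 0 0 0 0 0")

```text
time_s: 29.37
position: [0.464, -0.007, 0.0343]
tcp_rot: [[0.998, 0.069, -0.0], [0.069, -0.998, 0.0], [-0.0, -0.0, -1.0]]
force: [-0.0, -0.1, -0.9]
opening: 0.217
grasp_force: 30.0
```

```bash
cat >> h.py <<'E'
def held(name):
    s=rel();im=capture('wrist');cv2.imwrite(f'pics/{name}.png',im[:,:,::-1]);c=cam('wrist',s)
    y=np.radians(4.1);R=np.array([[np.cos(y),-np.sin(y)],[np.sin(y),np.cos(y)]])
    q=cv2.cvtColor(im,cv2.COLOR_RGB2HSV);m=(((q[...,1]<70)&(q[...,2]>110))|((q[...,0]>90)&(q[...,0]<125)&(q[...,2]>90))).astype(np.uint8)
    m[280:]=0;m[:,:285]=0;m[:,345:]=0;m[:145]=0
    P=(px2w(c,np.argwhere(m)[:,::-1],.0405)[:,:2]*1000-[571.1,15.1])@R
    for a in range(-80,-40,5):
        b=P[(P[:,0]>=a)&(P[:,0]<a+5)]
        if len(b)>20:print(a,b[:,1].min().round(1),b[:,1].max().round(1),'mid',((b[:,1].min()+b[:,1].max())/2).round(1))
    print('front',np.percentile(P[:,0],99.5).round(1))
E
python3 - <<'E'
from h import *
held('w14')
E
```

```text
t 29.3667 TCP in plate [-108.4  -14.4] z 34.3 yaw err -0.14 open 0.217 g 30 F [-0.  -0.1 -0.9]
-80 -24.6 -4.5 mid -14.6
-75 -24.6 -4.6 mid -14.6
-70 -24.5 -4.3 mid -14.4
-65 -24.8 -4.1 mid -14.5
-60 -24.8 -4.1 mid -14.4
-55 -24.7 -4.2 mid -14.5
-50 -24.6 -4.3 mid -14.5
front -47.6
```

apply_moves(plan="0 -0.01 -0.035 0 0 0;0.12 0 0 0 0 0;0.12 0 0 0 0 0;0.12 0 0 0 0 0;0.12 0 0 0 0 0;0.12 0 0 0 0 0;0.12 0 0 0 0 0;0.12 0 0 0 0 0;0.12 0 0 0 0 0;0.12 0 0 0 0 0")

```text
time_s: 30.25
position: [0.5185, -0.0021, 0.0361]
tcp_rot: [[0.997, 0.071, -0.0], [0.071, -0.997, 0.0], [-0.0, -0.0, -1.0]]
force: [0.1, -0.2, -0.9]
opening: 0.22
grasp_force: 30.0
```

apply_moves(plan="0.1 0 0 0 0 0;0 0 0 0 0 0;0 0 0 0 0 0")

```text
time_s: 30.5
position: [0.5231, -0.0018, 0.0361]
tcp_rot: [[0.997, 0.072, -0.0], [0.072, -0.997, -0.0], [-0.0, -0.0, -1.0]]
force: [-0.4, 0.9, -1.3]
opening: 0.223
grasp_force: 30.0
```

```bash
python3 - <<'E'
from h import *
rel()
E
```

```text
t 30.5 TCP in plate [-49.1 -13.4] z 36.1 yaw err 0.01 open 0.223 g 30 F [-0.4  0.9 -1.3]
```

Release, back off, close and push.

apply_moves(plan="0 0 0 0 0 0;0 0 0 0 0 0;0 0 0 0 0 0;0 0 0 0 0 0;-0.2 0 0 0 0 0;-0.3 0 0 0 0 0;-0.3 0 0.1 0 0 0;0 0 0 0 0 0;0 0 0 0 0 0", gripper=-0.3)

```text
time_s: 31.25
position: [0.4826, -0.0047, 0.0311]
tcp_rot: [[0.997, 0.071, -0.001], [0.071, -0.997, 0.0], [-0.001, -0.0, -1.0]]
force: [-0.0, -0.2, 0.2]
opening: 0.346
grasp_force: 0.0
```

apply_moves(plan="0 0 0 0 0 0;0 0 0 0 0 0;0 0 0 0 0 0;0 0 0 0 0 0;0 0 0 0 0 0;0 0 0 0 0 0;0 0 0 0 0 0", gripper=-1)

```text
time_s: 31.83
position: [0.4832, -0.0047, 0.0311]
tcp_rot: [[0.997, 0.071, 0.0], [0.071, -0.997, -0.0], [0.0, 0.0, -1.0]]
force: [0.7, -0.8, -0.3]
opening: 0.014
grasp_force: 0.0
```

apply_moves(plan="0.1 0 0 0 0 0;0.1 0 0 0 0 0;0.1 0 0 0 0 0;0.1 0 0 0 0 0;0.1 0 0 0 0 0;0.1 0 0 0 0 0;0.06 0 0 0 0 0;0 0 0 0 0 0")

```text
time_s: 32.5
position: [0.5173, -0.0024, 0.0312]
tcp_rot: [[0.997, 0.072, 0.002], [0.072, -0.997, -0.0], [0.002, 0.0, -1.0]]
force: [-0.2, -0.1, 0.8]
opening: 0.006
grasp_force: 0.0
```

```bash
python3 - <<'E'
from h import *
rel()
E
```

```text
t 32.5 TCP in plate [-55.  -13.6] z 31.2 yaw err 0.01 open 0.006 g 0 F [-0.2 -0.1  0.8]
```

apply_moves(plan="0.03 0 0 0 0 0;0.02 0 0 0 0 0;0 0 0 0 0 0")

```text
time_s: 32.75
position: [0.5185, -0.0022, 0.0311]
tcp_rot: [[0.997, 0.071, -0.0], [0.071, -0.997, 0.0], [-0.0, -0.0, -1.0]]
force: [0.4, 0.1, 1.3]
opening: 0.003
grasp_force: 0.0
```

apply_moves(plan="0.02 0 0 0 0 0;0.01 0 0 0 0 0;0 0 0 0 0 0")

```text
time_s: 33.0
position: [0.5193, -0.002, 0.0311]
tcp_rot: [[0.997, 0.072, -0.001], [0.072, -0.997, 0.0], [-0.001, -0.0, -1.0]]
force: [-0.9, -0.6, 0.9]
opening: 0.002
grasp_force: 0.7
```

```bash
python3 - <<'E'
from h import *
rel()
E
```

```text
t 33.0 TCP in plate [-52.9 -13.3] z 31.1 yaw err 0.0 open 0.002 g 1 F [-0.9 -0.6  0.9]
```

apply_moves(plan="0.02 0 0 0 0 0;0.01 0 0 0 0 0;0 0 0 0 0 0")

```text
time_s: 33.25
position: [0.5196, -0.0019, 0.031]
tcp_rot: [[0.997, 0.072, -0.004], [0.072, -0.997, 0.0], [-0.004, -0.001, -1.0]]
force: [-5.1, -1.0, 3.5]
opening: 0.003
grasp_force: 2.4
```

apply_moves(plan="-0.5 0 0 0 0 0;-0.5 0 -0.2 0 0 0;0 0 -0.6 0 0 0;0 0 -0.6 0 0 0;0 0 -0.6 0 0 0;-0.28 0.77 -0.4 0 0 0;-0.28 0.77 -0.4 0 0 0;-0.28 0.77 0 0 0 0;-0.28 0.77 0 0 0 0;-0.28 0.77 0 0 0 0", gripper=0)

```text
time_s: 34.08
position: [0.4182, -0.1981, 0.1687]
tcp_rot: [[0.997, 0.072, 0.004], [0.072, -0.997, -0.003], [0.004, 0.003, -1.0]]
force: [0.4, -0.0, -0.8]
opening: 0.498
grasp_force: 0.0
```

apply_moves(plan="0 0.75 0 0 0 0;0 0 0 0 0 0.0147;0 0 0 0 0 0;0 0 0 0 0 0;0 0 0 0 0 0")

```text
time_s: 34.5
position: [0.42, -0.2321, 0.1676]
tcp_rot: [[1.0, -0.018, -0.0], [-0.018, -1.0, 0.001], [-0.0, -0.001, -1.0]]
force: [-0.4, -0.3, 0.5]
opening: 0.498
grasp_force: 0.0
```

```bash
python3 - <<'E'
from h import *
s=bot.read_state();print(s['time_s'],s['position'],s['tcp_rot'].round(4).tolist(),s['opening'])
c=cam('wrist',s);im=capture('wrist');cv2.imwrite('pics/w15.png',im[:,:,::-1])
slab(im,c,(440,-249),rad=55)
E
```

```text
34.5 [ 0.41999133 -0.23208336  0.16755792] [[0.9998, -0.0183, -0.0002], [-0.0183, -0.9998, 0.0007], [-0.0002, -0.0007, -1.0]] 0.4983879472623572
slab 440.2 -249.3 yaw -1.3 size 75.5 21.8 grasp -23: [ 417.2 -248.7]
```

apply_moves(plan="-0.05 0.33 0.4 0 0 0;0 0 0.4 0 0 0;0 0 0.4 0 0 0;0 0 0.4 0 0 0;0 0 0.4 0 0 0;0 0 0.4 0 0 0;0 0 0.4 0 0 0;0 0 0.3 0 0 0;0 0 0.13 0 0 0;0 0 0 0 0 0")

```text
time_s: 35.38
position: [0.4169, -0.248, 0.005]
tcp_rot: [[1.0, -0.019, -0.002], [-0.019, -1.0, 0.002], [-0.002, -0.002, -1.0]]
force: [-0.2, 0.8, 0.8]
opening: 0.498
grasp_force: 0.0
```

apply_moves(plan="0 0 0 0 0 0;0 0 0 0 0 0;0 0 0 0 0 0;0 0 0 0 0 0;0 0 0 0 0 0;0 0 0 0 0 0;0 0 0 0 0 0;0 0 0 0 0 0;0 0 0 0 0 0", gripper=-1)

```text
time_s: 36.13
position: [0.4176, -0.2499, 0.0069]
tcp_rot: [[1.0, -0.021, 0.001], [-0.021, -1.0, -0.001], [0.001, 0.001, -1.0]]
force: [0.5, 0.3, 7.1]
opening: 0.215
grasp_force: 30.0
```

apply_moves(plan="0 0 -0.2 0 0 0;0 0 -0.3 0 0 0;0 0 -0.11 0 0 0;0.13 -0.61 0 0 0 0;0.13 -0.62 0 0 0 0;0.13 -0.62 0 0 0 0;0.13 -0.62 0 0 0 0;0.13 -0.62 0 0 0 0;0.12 -0.62 0 0 0 0;0.12 -0.62 0 0 0 -0.0147")

```text
time_s: 36.97
position: [0.4665, -0.0327, 0.0369]
tcp_rot: [[0.997, 0.072, 0.0], [0.072, -0.997, -0.0], [0.0, 0.0, -1.0]]
force: [0.9, -0.1, -0.3]
opening: 0.215
grasp_force: 30.0
```

apply_moves(plan="0 0 0 0 0 0;0 0 0 0 0 0;0 0 0 0 0 0;0 0 0 0 0 0")

```text
time_s: 37.3
position: [0.4664, -0.0351, 0.0368]
tcp_rot: [[0.998, 0.07, 0.0], [0.07, -0.998, -0.0], [0.0, 0.0, -1.0]]
force: [-0.4, 0.3, -0.1]
opening: 0.221
grasp_force: 30.0
```

```bash
python3 - <<'E'
from h import *
held('w16')
E
```

```text
t 37.3 TCP in plate [-108.   -42.6] z 36.8 yaw err -0.11 open 0.221 g 30 F [-0.4  0.3 -0.1]
-80 -52.6 -32.5 mid -42.5
-75 -52.5 -32.3 mid -42.4
-70 -52.4 -32.3 mid -42.4
-65 -52.4 -32.4 mid -42.4
-60 -52.3 -32.5 mid -42.4
-55 -52.2 -32.2 mid -42.2
-50 -52.2 -32.3 mid -42.2
front -48.1
```

apply_moves(plan="0 -0.005 0 0 0 0;0.12 0 0 0 0 0;0.12 0 0 0 0 0;0.12 0 0 0 0 0;0.12 0 0 0 0 0;0.12 0 0 0 0 0;0.12 0 0 0 0 0;0.12 0 0 0 0 0;0.12 0 0 0 0 0;0.08 0 0 0 0 0")

```text
time_s: 38.18
position: [0.5192, -0.0301, 0.0367]
tcp_rot: [[0.997, 0.072, 0.001], [0.072, -0.997, -0.0], [0.001, 0.0, -1.0]]
force: [-0.7, -0.5, -0.2]
opening: 0.219
grasp_force: 30.0
```

apply_moves(plan="0 0 0 0 0 0;0 0 0 0 0 0;0 0 0 0 0 0;0 0 0 0 0 0;0 0 0 0 0 0;-0.2 0 0 0 0 0;-0.3 0 0 0 0 0;-0.3 0 0.12 0 0 0;0 0 0 0 0 0;0 0 0 0 0 0", gripper=-0.35)

```text
time_s: 39.02
position: [0.4776, -0.0329, 0.0306]
tcp_rot: [[0.997, 0.071, -0.001], [0.071, -0.997, 0.0], [-0.001, -0.0, -1.0]]
force: [0.6, -0.2, -0.2]
opening: 0.324
grasp_force: 0.0
```

apply_moves(plan="0 0 0 0 0 0;0 0 0 0 0 0;0 0 0 0 0 0;0 0 0 0 0 0;0 0 0 0 0 0;0 0 0 0 0 0;0 0 0 0 0 0", gripper=-1)

```text
time_s: 39.6
position: [0.4784, -0.033, 0.0307]
tcp_rot: [[0.997, 0.071, 0.0], [0.071, -0.997, -0.0], [0.0, 0.0, -1.0]]
force: [0.1, -0.2, -0.5]
opening: 0.006
grasp_force: 0.0
```

```bash
python3 - <<'E'
from h import *
rel()
E
```

```text
t 39.6 TCP in plate [-95.9 -41.3] z 30.7 yaw err -0.0 open 0.006 g 0 F [ 0.1 -0.2 -0.5]
```

apply_moves(plan="0.1 0.02 0 0 0 0;0.12 0 0 0 0 0;0.12 0 0 0 0 0;0.12 0 0 0 0 0;0.12 0 0 0 0 0;0.12 0 0 0 0 0;0.1 0 0 0 0 0;0.04 0 0 0 0 0;0 0 0 0 0 0")

```text
time_s: 40.35
position: [0.5211, -0.031, 0.0307]
tcp_rot: [[0.997, 0.072, 0.001], [0.072, -0.997, -0.0], [0.001, 0.0, -1.0]]
force: [0.1, 0.4, 0.5]
opening: 0.004
grasp_force: 0.0
```

apply_moves(plan="0.02 0 0 0 0 0;0.02 0 0 0 0 0;0 0 0 0 0 0")

```text
time_s: 40.6
position: [0.5219, -0.0308, 0.0306]
tcp_rot: [[0.997, 0.071, -0.0], [0.071, -0.997, 0.0], [-0.0, -0.0, -1.0]]
force: [-0.4, 0.3, -0.3]
opening: 0.008
grasp_force: 0.2
```

```bash
python3 - <<'E'
from h import *
rel()
E
```

```text
t 40.6 TCP in plate [-52.3 -42.2] z 30.6 yaw err -0.01 open 0.008 g 0 F [-0.4  0.3 -0.3]
```

apply_moves(plan="0.03 0 0 0 0 0;0.01 0 0 0 0 0;0 0 0 0 0 0")

```text
time_s: 40.85
position: [0.522, -0.0306, 0.0306]
tcp_rot: [[0.997, 0.072, -0.005], [0.072, -0.997, 0.0], [-0.005, -0.001, -1.0]]
force: [-4.1, -1.3, 2.5]
opening: 0.005
grasp_force: 2.3
```

apply_moves(plan="-0.5 0 0 0 0 0;-0.5 0 -0.2 0 0 0;0 0 -0.6 0 0 0;0 0 -0.6 0 0 0;0 0 -0.6 0 0 0;0 0 -0.6 0 0 0;0 0 -0.6 0 0 0;0 0 0 0 0 0;0 0 0 0 0 0;0 0 0 0 0 0")

```text
time_s: 41.68
position: [0.4741, -0.0341, 0.1905]
tcp_rot: [[0.997, 0.071, 0.0], [0.071, -0.997, 0.0], [0.0, -0.0, -1.0]]
force: [-0.3, -0.0, -0.9]
opening: 0.006
grasp_force: 0.0
```

```bash
python3 - <<'E'
from h import *
s=rel();im=capture('wrist');cv2.imwrite('pics/w17.png',im[:,:,::-1]);np.save('w17.npy',s,allow_pickle=True)
L=[]
for n in('w1','w2','w3','w17'):
    i=cv2.imread(f'pics/{n}.png')[:,:,::-1].copy();c=cam('wrist',np.load(n+'.npy',allow_pickle=True).item())
    m=mask(i,(50,90,150),(72,255,255));k,l,st,ce=cv2.connectedComponentsWithStats(m)
    j=1+st[1:,4].argmax();print(n,st[j],ce[j].round(1));
    if st[j,0]>0 and st[j,1]>0:L.append((c,ce[j]))
A=np.zeros((3,3));b=np.zeros(3)
for c,u in L:
    d=px2w(c,[u],0)[0]-c[3];d/=np.linalg.norm(d);M=np.eye(3)-np.outer(d,d);A+=M;b+=M@c[3]
X=np.linalg.solve(A,b);print('button',X.round(4))
for c,u in L:print(w2px(c,[X])[0]-u, px2w(c,[u],X[2])[0].round(4))
c=cam('top');print('tower',px2w(c,[(165,158),(355,139)],0).round(3))
E
```

```text
t 41.6833 TCP in plate [-100.3  -42.1] z 190.5 yaw err -0.01 open 0.006 g 0 F [-0.3 -0.  -0.9]
w1 [425  19  32  34 609] [442.8  34.1]
w2 [415 149  29  30 503] [429.8 164.8]
w3 [408 251  27  25 533] [420.7 263. ]Traceback (most recent call last):
  File "<stdin>", line 7, in <module>
ValueError: attempt to get argmax of an empty sequence
```

View pics/w17.png

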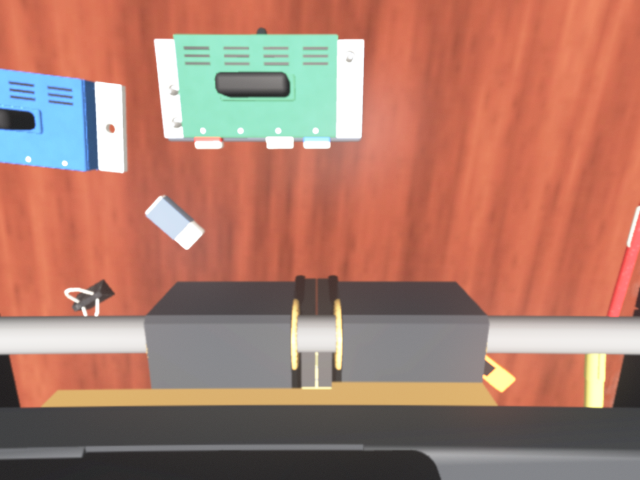

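All three drives stand out evenly at (209,143), (280,143) and (317,143). Next I triangulate the button from the earlier pictures.

```bash
python3 - <<'E'
from h import *
L=[]
for n,lo in(('w1',1),('w2',1),('w3',1)):
    i=cv2.imread(f'pics/{n}.png')[:,:,::-1].copy();c=cam('wrist',np.load(n+'.npy',allow_pickle=True).item())
    m=mask(i,(45,90,190),(75,255,255));k,l,st,ce=cv2.connectedComponentsWithStats(m);j=1+st[1:,4].argmax();print(st[j]);L.append((c,ce[j]))
A=np.zeros((3,3));b=np.zeros(3)
for c,u in L:
    d=px2w(c,[u],0)[0]-c[3];d/=np.linalg.norm(d);M=np.eye(3)-np.outer(d,d);A+=M;b+=M@c[3]
X=np.linalg.solve(A,b);print('button',X.round(4))
for z in(.02,.03,.04):print(z,[px2w(c,[u],z)[0].round(4)[:2] for c,u in L])
c=cam('top');print('tower',px2w(c,[(165,158),(355,139)],0).round(3))
print('top btn',[px2w(c,[(324.5,174)],z)[0].round(4) for z in(.02,.03,.04)])
E
```

```text
[426  19  30  34 553]
[415 150  28  28 455]
[408 251  26  25 498]
button [ 0.6913 -0.0662  0.0376]
0.02 [array([ 0.697 , -0.0618]), array([ 0.6966, -0.0689]), array([ 0.6951, -0.0713])]
0.03 [array([ 0.6942, -0.0639]), array([ 0.6938, -0.0681]), array([ 0.6923, -0.0679])]
0.04 [array([ 0.6913, -0.066 ]), array([ 0.6909, -0.0672]), array([ 0.6895, -0.0645])]
tower [[ 0.789  0.293  0.   ]
 [ 0.776 -0.149  0.   ]]
top btn [array([ 0.6928, -0.0665,  0.02  ]), array([ 0.689 , -0.0662,  0.03  ]), array([ 0.6853, -0.0659,  0.04  ])]
```

apply_moves(plan="0.3 0.06 0 0 0 0;0.57 0.128 0 0 0 0;0.57 0.128 0 0 0 0;0.57 0.128 0 0 0 0;0.57 0.128 0 0 0 0;0.57 0.128 0 0 0 0;0.57 0.128 0 0 0 0;0.56 0.128 0 0 0 0;0 0 0 0 0 0;0 0 0 0 0 0")

```text
time_s: 42.57
position: [0.6911, -0.0667, 0.1875]
tcp_rot: [[0.997, 0.071, -0.004], [0.071, -0.997, 0.001], [-0.004, -0.001, -1.0]]
force: [-0.8, -0.2, -0.4]
opening: 0.001
grasp_force: 0.0
```

apply_moves(plan="0 0 0.4 0 0 0;0 0 0.4 0 0 0;0 0 0.4 0 0 0;0 0 0.4 0 0 0;0 0 0.4 0 0 0;0 0 0.4 0 0 0;0 0 0.3 0 0 0;0 0 0 0 0 0;0 0 0 0 0 0")

```text
time_s: 43.32
position: [0.6887, -0.066, 0.0539]
tcp_rot: [[0.997, 0.071, -0.005], [0.071, -0.997, 0.001], [-0.005, -0.002, -1.0]]
force: [0.7, -0.1, 1.1]
opening: 0.005
grasp_force: 0.0
```

apply_moves(plan="0.05 0 0.1 0 0 0;0 0 0.1 0 0 0;0 0 0.1 0 0 0;0 0 0 0 0 0;0 0 0 0 0 0")

```text
time_s: 43.73
position: [0.6935, -0.0664, 0.0406]
tcp_rot: [[0.997, 0.071, -0.0], [0.071, -0.997, 0.0], [-0.0, -0.0, -1.0]]
force: [-0.3, -0.5, -0.2]
opening: 0.005
grasp_force: 0.0
```

apply_moves(plan="0 0 0.05 0 0 0;0 0 0.05 0 0 0;0 0 0 0 0 0")

```text
time_s: 43.98
position: [0.694, -0.0666, 0.0357]
tcp_rot: [[0.997, 0.071, 0.001], [0.071, -0.997, -0.0], [0.001, 0.0, -1.0]]
force: [0.1, 0.6, 2.8]
opening: 0.004
grasp_force: 0.9
```

apply_moves(plan="0 0 0.04 0 0 0;0 0 0.04 0 0 0;0 0 0 0 0 0")

```text
time_s: 44.23
position: [0.6941, -0.0666, 0.0319]
tcp_rot: [[0.997, 0.071, 0.001], [0.071, -0.997, -0.0], [0.001, 0.0, -1.0]]
force: [-0.7, -0.3, 3.9]
opening: 0.001
grasp_force: 2.0
```

apply_moves(plan="0 0 0.04 0 0 0;0 0 0.02 0 0 0;0 0 0 0 0 0")

```text
time_s: 44.48
position: [0.6941, -0.0666, 0.0304]
tcp_rot: [[0.997, 0.072, 0.001], [0.072, -0.997, -0.0], [0.001, 0.0, -1.0]]
force: [-3.0, 0.1, 9.5]
opening: 0.007
grasp_force: 4.9
```

apply_moves(plan="0 0 0.02 0 0 0;0 0 0 0 0 0;0 0 0 0 0 0;0 0 0 0 0 0")

```text
time_s: 44.82
position: [0.6941, -0.0666, 0.0303]
tcp_rot: [[0.997, 0.072, 0.001], [0.072, -0.997, -0.001], [0.001, 0.001, -1.0]]
force: [-2.6, 0.9, 13.6]
opening: 0.004
grasp_force: 6.9
```

apply_moves(plan="0 0 -0.2 0 0 0;0 0 -0.5 0 0 0;0 0 -0.6 0 0 0;0 0 -0.6 0 0 0;0 0 -0.6 0 0 0;0 0 -0.6 0 0 0;0 0 -0.6 0 0 0;0 0 0 0 0 0;0 0 0 0 0 0;0 0 0 0 0 0")

```text
time_s: 45.65
position: [0.6927, -0.0662, 0.2117]
tcp_rot: [[0.997, 0.071, -0.002], [0.071, -0.997, 0.001], [-0.002, -0.001, -1.0]]
force: [-1.3, -0.1, -0.8]
opening: 0.006
grasp_force: 0.0
```

apply_moves(plan="-0.5 0 0 0 0 0;-0.5 0 0 0 0 0;-0.5 0 0 0 0 0;-0.5 0 0 0 0 0;-0.5 0 0 0 0 0;-0.5 0 0 0 0 0;-0.5 0 0 0 0 0;-0.5 0 0 0 0 0;0 0 0 0 0 0;0 0 0 0 0 0")

```text
time_s: 46.48
position: [0.4921, -0.0802, 0.2112]
tcp_rot: [[0.998, 0.07, -0.004], [0.07, -0.998, 0.002], [-0.004, -0.002, -1.0]]
force: [0.1, -0.2, 0.0]
opening: 0.005
grasp_force: 0.0
```

```bash
python3 - <<'E'
from h import *
s=rel();im=capture('wrist');cv2.imwrite('pics/w18.png',im[:,:,::-1]);c=cam('wrist',s)
y=np.radians(4.1);R=np.array([[np.cos(y),-np.sin(y)],[np.sin(y),np.cos(y)]])
P=lambda q,z:w2px(c,[(*((R@q)/1000+[.5711,.0151]),z)])[0]
# drives' front strip: bright pixels in front of the dock, between x -60 and -36
q=cv2.cvtColor(im,cv2.COLOR_RGB2HSV);uv=np.argwhere((q[...,1]<70)&(q[...,2]>120)|(q[...,0]>95)&(q[...,0]<125)&(q[...,1]>60)&(q[...,2]>120))[:,::-1]
W=(px2w(c,uv,.039)[:,:2]*1000-[571.1,15.1])@R
for b in(-42,-14,14,42):
    k=(abs(W[:,1]-b)<7)&(W[:,0]<-36)&(W[:,0]>-75);print(b,k.sum(),W[k,0].min().round(1) if k.any() else None)
E
```

```text
t 46.4833 TCP in plate [-85.7 -89.4] z 211.2 yaw err -0.06 open 0.005 g 0 F [ 0.1 -0.2  0. ]
-42 119 -41.7
-14 116 -41.7
14 0 None
42 137 -41.8
```

```bash
python3 -c "
from rig import bot
print(bot.hand_in())"
```

```text
the job is handed in; nothing more can be done
None
```

I seated the green dock on the base, slid the red, white and blue drives fully home, pressed the green button all the way down and released it, and handed the job in at about 46 s; no verdict came back.

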